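# Square a parcel into the measuring board and close the gauge on it

### The job

Measure the larger carton on the white measuring board: push it along the board with your fingertips, without lifting it, until it sits square in the corner with its long side flat against the back fence and its end against the end stop. Only then push the sliding gauge block along the fence until its face touches the carton, leaving the carton home in the corner. Leave all the other things where they stand.

Things in the scene. Friction and masses are not known exactly. Their poses are not given: they have to be found in the camera images.
- carton: the cardboard carton to be measured: 110 mm along its own x, 150 mm along its own y, 60 mm high, 0.28 to 0.56 kg, clearly the larger of the two cartons, lying flat and skewed (up to about 25 degrees) on the measuring board. It takes 2 to 9 N to slide (friction and mass vary). Origin at the centre of its underside.
- corner (a point): the inside corner of the measuring board, on the board's top surface (10 mm above the table), where the inner faces of back fence and end stop meet. x axis: towards the back fence (away from the robot); y axis: along that fence towards the end stop. With the carton home in the corner its origin is at x = -55 mm, y = -75 mm from here.
- board: the fixed white measuring board, 310 by 510 mm, top 10 mm above the table; its axes are the corner's, and the corner lies at x = 110, y = 170 mm from its origin (on the table). Two aluminium bars, 20 mm thick, stand 40 mm above its top: the back fence along the whole far side (+x) and the end stop along the left side (+y), 250 mm long from the corner.
- gauge (a joint): travel in m of the sliding gauge block along the back fence: 0 at its far end, growing as it moves towards the end stop (+y of the corner). It stays where it is left and takes about 2 N to slide, plus 4 N per m/s. Its face meets a carton that is home in the corner at 0.18; it starts at 0 to 0.05.
- gauge_face (a point): centre of the gauge block's steel measuring face, looking along +y towards the end stop, 23.5 mm above the board. Axes as the corner's. The grey plastic block behind it has a dark display on top: 100 mm deep (its rear face, where it is pushed, is 100 mm to -y of here), 120 mm wide (60 to each side in x), 46 mm high above the board; it only slides along y.
- small_carton: small cardboard carton 60 (x) by 80 (y) by 50 mm high. A bystander, to be left where it is. Origin at the centre of its underside.
- tape_roll: roll of clear packing tape lying flat, 90 mm across, 48 mm high, standing on the board. A bystander, to be left where it is. Origin at the centre of its underside.
- stamp: wooden hand stamp standing upright on the board, 36 mm across the foot, 66 mm high. A bystander, to be left where it is. Origin at the centre of its underside.
- glue_stick: glue stick standing upright, 29 mm across, 74 mm high. A bystander, to be left where it is. Origin at the centre of its underside.
- mug: white mug, 80 mm across, 85 mm high, its handle towards its own +y. A bystander, to be left where it is. Origin at the centre of its underside.
- stapler: black desk stapler lying along its own x, 140 by 36 mm, about 55 mm high. A bystander, to be left where it is. Origin at the centre of its underside.

How it is judged:
By the outcome, as a careful person would: the job done as asked, in the order asked, and still so for the second after the job is handed in, with the robot touching nothing.
It also fails if it takes over 67 s, if anything falls off the work surface, if the arm or the gripper's body presses on something with over 40 N, if the wrist force passes 120 N, or if a joint passes its speed limit or range.

### The arm

A 6-joint arm with a two-finger parallel gripper is mounted at the origin on the work surface. World frame = base frame: x ahead of the robot, y to its left, z up, the work surface at z = 0. Lengths are in mm, angles in rad, forces in N, time in s.
With the tool pointing down it reaches from about 150 to 775 mm from the base axis. Payload 6.1 kg.
Tool frame: the origin (TCP) lies between the finger pads; the fingertips stand 25 mm ahead of it and the grasp point (between the pads) lies 6 mm ahead of it; y points along the fingers, z is the direction in which the jaws open and shut, and the axes are right-handed (so a half turn about y gives the same grasp; the last joint's range is limited). The gripper opens to 85 mm and grips with 20 to 120 N. Pads are 22 mm wide; open, the fingers measure 114 mm over their backs; the gripper's body (76 mm by 85 mm) begins 54 mm behind the grasp point. The pads swing forward as they close: fully open they stand 13 mm farther back than shut.
Start: joints at [-1.277, 0.126, -0.04, 1.405, 0, 1.571], TCP at [152.029, -502.489, 218.995] pointing down, gripper open.
Joint ranges: [-2.72, 2.72], [-0.95, 1.95], [-1.27, 1.35], [-1.78, 2.02], [-1.46, 1.47], [-3.14, 3.14]. Speed limits (rad/s): [2.39, 2.39, 3.01, 3.14, 3.14, 3.14].

### API

Orientations are given as a unit quaternion [x, y, z, w].
In Python, from rig import r gives the robot as it stands.
- The arm moves only by the tool arm_command, never from a script. Its argument "steps" is a list of rows, each an object of numbers: "dx", "dy", "dz": the shift along the tool's x, y, z in mm; "ax", "ay", "az": the turn, a rotation vector about the tool's x, y, z in rad. In form: [{"dx": .., "dy": .., "dz": .., "ax": .., "ay": .., "az": ..}, ...]. A call has exactly 8 rows; each row shifts and turns the commanded pose from where the row before left it, along the tool's axes as they then stand; what a row does not reach is not made up. A row lasts 1/8 s, in which the tool goes at most 62.5 mm and 10.7 degrees, less where a joint would pass 70% of its speed; a pose out of reach is approached as far as the arm can. A call is refused whole if a number of a shift passes 62.5 or a number of a turn 0.188, either way. A call with a gripper value outside its range is refused whole. "claw" is the opening, from 0 (shut) to 1 (fully open), set as the call begins (left out, the last holds). The fingers move at their own pace and stop on an object; the grip force is fixed at half the most. Time passes only in rows, so rows that do not move let the fingers close, or fill a call up. It gives the time, the measured TCP pose, the force and the opening at its end, in the units of the state.
- r.get_state(): the state, without advancing time (a new reading comes with each control period).
- r.grab_frame(name): name is "side" or "top" or "wrist"; returns a dict with "frame" (384x512x3 uint8, red, green, blue), "fx", "fy", "cx", "cy" (pixels), "world_from_camera" (4x4, takes a point from camera to world coordinates); the wrist camera has in their place "T_tool_cam" (4x4, takes a point from camera to tool coordinates, whose origin is the TCP and whose axes are the tool frame's). Camera axes: x right, y up, looking along -z (the intrinsics and any distortion apply to the point x, -y, -z); pixel columns grow to the right and rows downward; lengths in mm; the calibration is good to about 2 mm. The wrist camera is an equidistant fisheye: a pixel r from the principal point sees the ray r / f radians off the axis. A picture is of the moment at which its call begins: read the wrist's pose just before it. There is no depth.
- r.hand_in(): hands the job in, once; it reports no verdict.
The state is a dict: "time_s": time; "q": joint angles; "dq": joint speeds; "effort": joint torques, N m; "tcp_pos": TCP position; "tcp_rot": TCP orientation; "force": force on the tool from outside, world axes, zero at the start; "ft_torque": the same for the moment, N m; "opening": opening from 0.0 (shut) to 1.0 (fully open).
Only numpy, scipy, OpenCV 4.12 (cv2) and the standard library are available. Lean on these libraries where they do the work, as an engineer would, in place of code of your own. Each camera call takes 0.05 s, during which the arm holds its last target. There are 200 camera calls.

## Working session

There is one attempt and no reset: what is moved stays moved. The work goes in short steps, Python scripts to look and compute and a tool call to move; the robot and the scene stay as the last step left them, time stands still between calls to the robot, and variables do not carry over. Pictures are saved under pics/ and viewed, about 8 in all and at most 12, crops included, and the job is handed in when it is done.

Besides the shell and the picture viewer there is one more tool, called after "Call:" in YAML: its name, and indented under it one key for each argument. arm_command: Moves the arm, as the interface text tells. Its arguments: {"type":"object","properties":{"steps":{"type":"array","items":{"type":"object","properties":{"dx":{"type":"number"},"dy":{"type":"number"},"dz":{"type":"number"},"ax":{"type":"number"},"ay":{"type":"number"},"az":{"type":"number"}}}},"claw":{"type":"number"}},"required":["steps"]}

```bash
ls; mkdir -p pics
python3 - <<'E'
from rig import r
import cv2,numpy as np
s=r.get_state();print({k:np.round(v,3).tolist() for k,v in s.items()})
fs=[]
for n in("top","side"):
    d=r.grab_frame(n);f=d["frame"];np.savez(f"{n}0.npz",**d)
    print(n,d["fx"],d["fy"],d["cx"],d["cy"],np.round(d["world_from_camera"],3).tolist(),[k for k in d])
    cv2.imwrite(f"pics/{n}0.png",cv2.resize(f[:,:,::-1],(800,600),interpolation=cv2.INTER_CUBIC))
E
```

```text
pics
{'time_s': 0.0, 'q': [-1.277, 0.126, -0.041, 1.405, 0.0, 1.571], 'dq': [0.0, 0.0, -0.001, 0.0, -0.001, -0.001], 'effort': [0.001, -43.592, 35.292, 0.018, 0.0, -0.0], 'tcp_pos': [151.912, -502.105, 218.224], 'tcp_rot': [-0.104, 0.7, -0.699, 0.103], 'force': [-0.318, 0.351, 0.331], 'ft_torque': [-0.041, 0.028, -0.025], 'opening': 0.997}
top 401.29222153595504 401.29222153595504 252.1460533920495 195.98933271549686 [[0.025, 0.994, -0.105, 431.698], [-1.0, 0.027, 0.015, 41.352], [0.018, 0.104, 0.994, 1232.401], [0.0, 0.0, 0.0, 1.0]] ['frame', 'fx', 'fy', 'cx', 'cy', 'world_from_camera']
side 386.2004003214927 386.2004003214927 258.4307924718829 189.3093427626204 [[0.985, 0.125, -0.121, 419.956], [-0.174, 0.664, -0.727, -664.714], [-0.011, 0.737, 0.675, 677.919], [0.0, 0.0, 0.0, 1.0]] ['frame', 'fx', 'fy', 'cx', 'cy', 'world_from_camera']
```

View pics/top0.png

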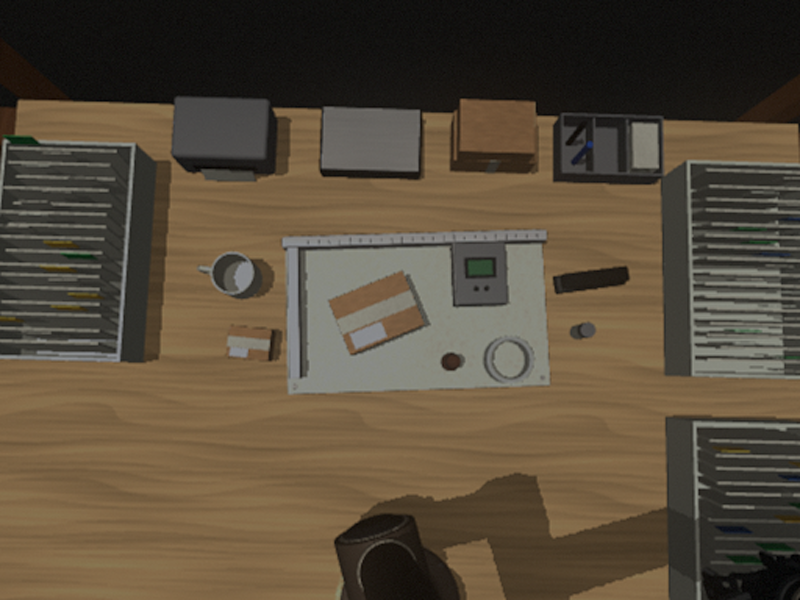

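View pics/side0.png

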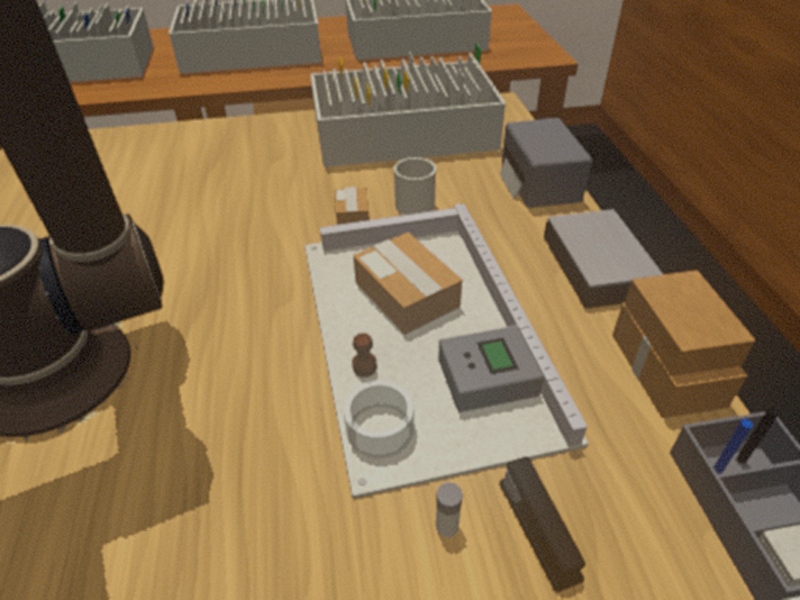

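The top view shows the board with near corners (290,393) and (549,384), and the carton top at about (330,301), (402,272), (427,324), (353,354). The gauge sits at (480,275), the tape roll at (509,358), and the stamp at (451,361). The side view shows the same layout. Next I'll measure the corners.

```bash
cat > h.py <<'E'
import cv2,numpy as np
def load(n): return dict(np.load(n))
def ray(d,uv):
    u,v=uv;W=d["world_from_camera"]
    c=np.array([(u-d["cx"])/d["fx"],-(v-d["cy"])/d["fy"],-1.]);w=W[:3,:3]@c
    return W[:3,3],w/np.linalg.norm(w)
def plane(d,uv,z):
    o,w=ray(d,uv);return o+w*(z-o[2])/w[2]
def tri(d1,p1,d2,p2):
    o1,a=ray(d1,p1);o2,b=ray(d2,p2)
    t=np.linalg.lstsq(np.c_[a,-b],o2-o1,rcond=None)[0]
    x,y=o1+a*t[0],o2+b*t[1];return (x+y)/2,np.linalg.norm(x-y)
def proj(d,P):
    W=d["world_from_camera"];c=W[:3,:3].T@(np.asarray(P,float)-W[:3,3])
    return np.array([d["cx"]+d["fx"]*c[0]/-c[2],d["cy"]-d["fy"]*c[1]/-c[2]])
E
python3 - <<'E'
from h import *
t=load("top0.npz");s=load("side0.npz")
for n,d in(("top",t),("side",s)):
    hsv=cv2.cvtColor(d["frame"],cv2.COLOR_RGB2HSV)
    for nm,p in (("cart",(375,285) if n=="top" else (380,285)),("board",(320,370) if n=="top" else (340,300)),("wood",(200,420) if n=="top" else (250,300)),("gauge",(460,290) if n=="top" else (450,350)),("fence",(400,240) if n=="top" else (490,265)),("endstop",(293,330)if n=="top" else (400,228))):
        print(n,nm,hsv[int(p[1]/1.5625),int(p[0]/1.5625)])
a=cv2.resize(t["frame"][138:260,175:365],None,fx=4,fy=4,interpolation=cv2.INTER_CUBIC)
b=cv2.resize(s["frame"][118:320,190:380],None,fx=3.5,fy=3.5,interpolation=cv2.INTER_CUBIC)[:600]
b=cv2.resize(s["frame"][118:268,195:385],None,fx=4,fy=4,interpolation=cv2.INTER_CUBIC)
cv2.imwrite("pics/c_top.png",a[:,:,::-1]);cv2.imwrite("pics/c_side.png",b[:,:,::-1])
E
```

```text
top cart [ 14 115 124]
top board [ 40  11 138]
top wood [ 18 112 127]
top gauge [20  9 84]
top fence [ 18  11 119]
top endstop [110  11 141]
side cart [ 16 122 119]
side board [ 21  30 196]
side wood [ 19 130 177]
side gauge [ 17  19 124]
side fence [ 15  14 184]
side endstop [ 20  30 101]
```

View pics/c_top.png

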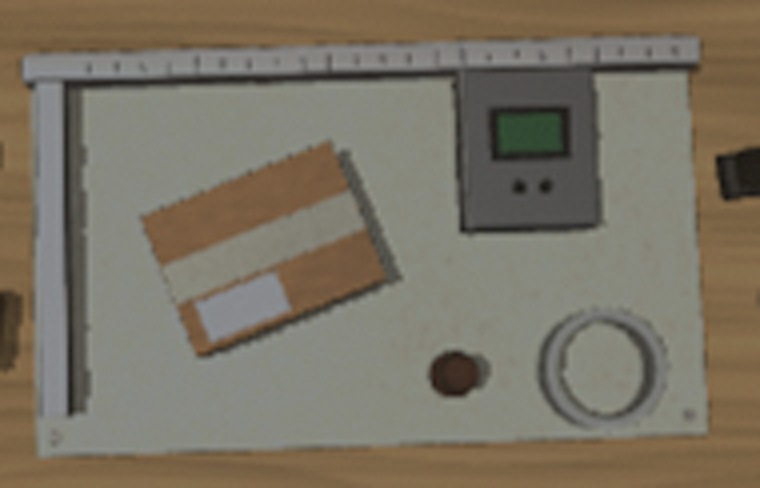

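View pics/c_side.png

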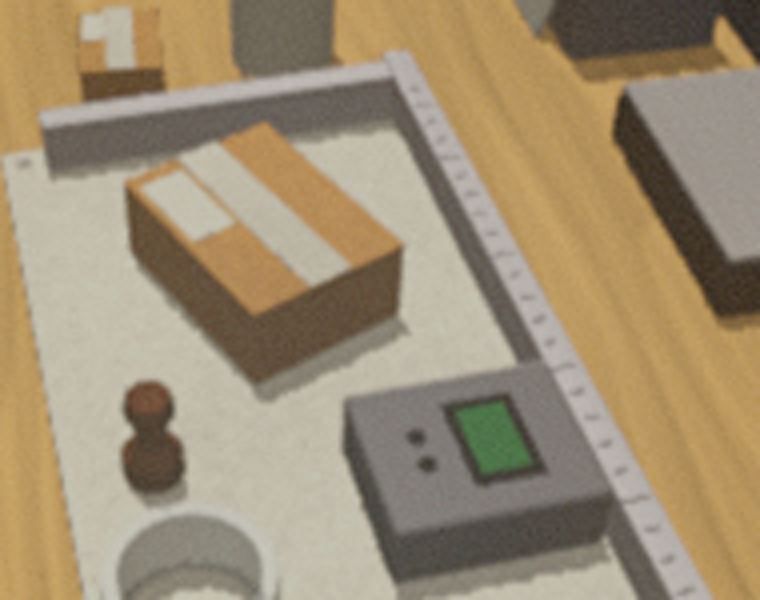

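The crops give readable corners.
- **Carton top, top crop:** A (141,216), B (331,143), C (391,275), D (200,356).
- **Carton top, side crop:** A (266,124), B (402,246), C (262,313), D (127,184).
- **Gauge near top edge:** (465,230)–(600,226) in the top crop, (346,402)–(398,532) in the side crop.

Run:
```python
from h import *
t=load("top0.npz");s=load("side0.npz")
T=lambda p:((p[0]+.5)/4-.5+175,(p[1]+.5)/4-.5+138)
S=lambda p:((p[0]+.5)/4-.5+195,(p[1]+.5)/4-.5+118)
pts=dict(A=((141,216),(266,124)),B=((331,143),(402,246)),C=((391,275),(262,313)),D=((200,356),(127,184)),
 brdNL=((40,456),(3,158)),stopNearOut=((42,416),(41,116)),gFront=((465,230),(346,402)),gRear=((600,226),(398,532)))
for k,(a,b) in pts.items():
    x,e=tri(t,T(a),s,S(b)); print(k,x.round(1),"err",round(e,1))
q=[plane(t,T(pts[k][0]),70)[:2] for k in"ABCD"]
q=np.array(q);print(q.round(1)," sides AB BC CD DA",np.linalg.norm(q-np.roll(q,-1,0),axis=1).round(1),"centre",q.mean(0).round(1))
d=(q[1]-q[0])+(q[2]-q[3]);print("long axis deg (of -y dir)",np.degrees(np.arctan2(d[0],-d[1])))
for n,p,z in(("nearL",(40,456),10),("nearR",(708,432),10),("fenceInL",(68,81),50),("fenceInMid",(456,68),50),("fenceInR",(699,66),50),("fenceOutR",(699,39),50),("fenceOutL",(24,58),50),("stopInTop",(66,84),50),("stopInBot",(68,415),50),("stopOutBot",(42,416),50),("gFront",(465,230),56),("gRear",(600,226),56),("gFrontFar",(458,70),56),("gRearFar",(594,70),56),("stamp",(454,374),66),("tapeL",(538,368),58),("tapeR",(667,368),58),("tapeT",(603,306),58)):
    print(n,plane(t,T(p),z)[:2].round(1))
```

```text
A [563.6 147.1  68.3] err 0.1
B [621.4   9.9  69.4] err 0.5
C [526.5 -35.9  73.1] err 3.2
D [464.6 100.8  68.7] err 3.2
brdNL [387.1 221.9   8.8] err 1.4
stopNearOut [417.4 216.3  45.2] err 1.2
gFront [563.5 -91.8  50.5] err 3.6
gRear [ 568.3 -190.9   57.5] err 3.4
[[563.4 147. ]
 [621.   10. ]
 [525.2 -36. ]
 [462.9 100.8]]  sides AB BC CD DA [148.6 106.2 150.3 110.6] centre [543.1  55.4]
long axis deg (of -y dir) 23.64804016599184
nearL [386.4 221.7]
nearR [ 416.9 -283.2]
fenceInL [665.5 206.8]
fenceInMid [683.8 -83. ]
fenceInR [ 690.6 -266. ]
fenceOutR [ 711.3 -266. ]
fenceOutL [682.  240.3]
stopInTop [663.2 208.2]
stopInBot [418.  196.7]
stopOutBot [416.8 215.6]
gFront [561.1 -90.9]
gRear [ 566.8 -190.9]
gFrontFar [681.  -83.9]
gRearFar [ 684.  -185.6]
stamp [454.7 -83.4]
tapeL [ 460.8 -145.7]
tapeR [ 463.3 -240.4]
tapeT [ 507.5 -193.1]
```

```bash
cat >> h.py <<'E'
from scipy.spatial.transform import Rotation as R
PSI=np.radians(3.25);CX=np.array([np.cos(PSI),np.sin(PSI)]);CY=np.array([-CX[1],CX[0]]);COR=np.array([666,207.5])
def b2w(x,y): return COR+x*CX+y*CY
def w2b(p): p=np.asarray(p)[:2]-COR; return np.array([p@CX,p@CY])
def go(r,x,y,z,zdir=None):
    """world target (mm), zdir: wanted tool z (2-vector). prints delta in tool axes"""
    s=r.get_state();M=R.from_quat(s["tcp_rot"]).as_matrix();p=np.array(s["tcp_pos"])
    print("t",s["time_s"],"tcp",p.round(1),"board",w2b(p).round(1),"F",np.round(s["force"],1),"open",round(s["opening"],2))
    print("axes x",M[:,0].round(3),"y",M[:,1].round(3),"z",M[:,2].round(3),"q6",np.round(s["q"][5],2))
    print("delta tool",(M.T@(np.array([x,y,z])-p)).round(1))
    if zdir is not None:
        Z=np.array([*zdir,0]);Y=np.array([0,0,-1.]);T=np.c_[np.cross(Y,Z),Y,Z]
        print("turn",(R.from_matrix(M.T@T).as_rotvec()).round(3))
E
python3 - <<'E'
from h import *
from rig import r
print("corner push start", b2w(-230,-110))
# carton corners in board frame
for q in ([563.4,147],[621,10],[525.2,-36],[462.9,100.8],[543.1,55.4],[454.7,-83.4],[462,-193]): print(w2b(q).round(1))
for s in(1,-1): go(r,*b2w(-240,-150),219,s*CY)
E
```

```text
corner push start [442.6061224  84.6375751]
[-105.9  -54.6]
[ -56.1 -194.6]
[-154.4 -235.1]
[-208.8  -95. ]
[-131.3 -144.9]
[-227.5 -278.5]
[-226.4 -388.3]
t 0.1 tcp [ 151.9 -502.1  218.3] board [-553.5 -679.3] F [0.8 0.2 1. ] open 1.0
axes x [-0.957 -0.29  -0.   ] y [-0.     0.001 -1.   ] z [ 0.29  -0.957 -0.001] q6 1.57
delta tool [-429.    -0.  -440.9]
turn [ 0.000e+00 -2.904e+00 -2.000e-03]
t 0.1 tcp [ 151.9 -502.1  218.3] board [-553.5 -679.3] F [0.8 0.2 1. ] open 1.0
axes x [-0.957 -0.29  -0.   ] y [-0.     0.001 -1.   ] z [ 0.29  -0.957 -0.001] q6 1.57
delta tool [-429.    -0.  -440.9]
turn [0.001 0.237 0.   ]
```

Call:
arm_command:
  steps:
    - {"ay": 0.118}
    - {"ay": 0.118}
    - {"dx": -25,"dz": -44}
    - {"dx": -26,"dz": -44}
    - {"dx": -26,"dz": -44}
    - {"dx": -26,"dz": -44}
    - {"dx": -26,"dz": -44}
    - {"dx": -26,"dz": -44}
  claw: 1

```text
invalid input at $.steps[0]: expected keys dx, dy, dz, ax, ay, az
```

Call:
arm_command:
  steps:
    - {"dx": -26,"dz": -44,"dy": 10}
    - {"dx": -26,"dz": -44,"dy": 15}
    - {"dx": -26,"dz": -44,"dy": 15}
    - {"dx": -26,"dz": -44,"dy": 15}
    - {"dx": -26,"dz": -44}
    - {"dx": -24,"dz": -40}
    - {}
    - {}

```text
invalid input at $.steps[0]: expected keys dx, dy, dz, ax, ay, az
```

Run:
```python
from h import *
from rig import r
go(r,*b2w(-245,-155),54,-CY)
```

```text
t 0.1 tcp [ 151.9 -502.1  218.3] board [-553.5 -679.3] F [0.8 0.2 1. ] open 1.0
axes x [-0.957 -0.29  -0.   ] y [-0.     0.001 -1.   ] z [ 0.29  -0.957 -0.001] q6 1.57
delta tool [-423.   165.  -436.9]
turn [0.001 0.237 0.   ]
```

All six keys are needed in every row.

Call:
arm_command:
  steps:
    - {"dx": 0,"dy": 0,"dz": 0,"ax": 0,"ay": 0.118,"az": 0}
    - {"dx": 0,"dy": 0,"dz": 0,"ax": 0,"ay": 0.118,"az": 0}
    - {"dx": -25,"dy": 0,"dz": -44,"ax": 0,"ay": 0,"az": 0}
    - {"dx": -26,"dy": 0,"dz": -44,"ax": 0,"ay": 0,"az": 0}
    - {"dx": -26,"dy": 0,"dz": -44,"ax": 0,"ay": 0,"az": 0}
    - {"dx": -26,"dy": 0,"dz": -44,"ax": 0,"ay": 0,"az": 0}
    - {"dx": -26,"dy": 0,"dz": -44,"ax": 0,"ay": 0,"az": 0}
    - {"dx": -26,"dy": 0,"dz": -44,"ax": 0,"ay": 0,"az": 0}
  claw: 1

```text
time_s: 1.1
tcp_pos: [291.8, -228.4, 218.8]
tcp_rot: [-0.02, 0.707, -0.707, 0.02]
force: [1.1, -0.4, -0.0]
opening: 0.999
```

Call:
arm_command:
  steps:
    - {"dx": -26,"dy": 10,"dz": -44,"ax": 0,"ay": 0,"az": 0}
    - {"dx": -26,"dy": 15,"dz": -44,"ax": 0,"ay": 0,"az": 0}
    - {"dx": -26,"dy": 15,"dz": -44,"ax": 0,"ay": 0,"az": 0}
    - {"dx": -26,"dy": 10,"dz": -44,"ax": 0,"ay": 0,"az": 0}
    - {"dx": -26,"dy": 0,"dz": -44,"ax": 0,"ay": 0,"az": 0}
    - {"dx": -24,"dy": 0,"dz": -40,"ax": 0,"ay": 0,"az": 0}
    - {"dx": 0,"dy": 0,"dz": 0,"ax": 0,"ay": 0,"az": 0}
    - {"dx": 0,"dy": 0,"dz": 0,"ax": 0,"ay": 0,"az": 0}

```text
time_s: 2.1
tcp_pos: [430.2, 30.4, 168.6]
tcp_rot: [-0.024, 0.709, -0.705, 0.023]
force: [0.2, -0.5, -0.2]
opening: 1.006
```

Run:
```python
from h import *
from rig import r
go(r,*b2w(-245,-155),54,-CY)
```

```text
t 2.1 tcp [430.2  30.4 168.6] board [-245.5 -163.4] F [ 0.2 -0.5 -0.2] open 1.01
axes x [-0.998 -0.067  0.001] y [-0.002  0.006 -1.   ] z [ 0.067 -0.998 -0.006] q6 3.14
delta tool [ -0.7 114.6  -7.7]
turn [0.006 0.011 0.001]
```

Call:
arm_command:
  steps:
    - {"dx": 0,"dy": 0,"dz": 0,"ax": 0,"ay": -0.185,"az": 0}
    - {"dx": 0,"dy": 0,"dz": 0,"ax": 0,"ay": -0.185,"az": 0}
    - {"dx": 0,"dy": 0,"dz": 0,"ax": 0,"ay": -0.185,"az": 0}
    - {"dx": 0,"dy": 0,"dz": 0,"ax": 0,"ay": -0.185,"az": 0}
    - {"dx": 0,"dy": 0,"dz": 0,"ax": 0,"ay": -0.185,"az": 0}
    - {"dx": 0,"dy": 0,"dz": 0,"ax": 0,"ay": -0.185,"az": 0}
    - {"dx": 0,"dy": 0,"dz": 0,"ax": 0,"ay": -0.185,"az": 0}
    - {"dx": 0,"dy": 0,"dz": 0,"ax": 0,"ay": -0.185,"az": 0}

```text
time_s: 3.1
tcp_pos: [430.1, 29.3, 169.1]
tcp_rot: [-0.494, 0.507, -0.503, 0.496]
force: [0.2, 0.9, 0.6]
opening: 1.001
```

Call:
arm_command:
  steps:
    - {"dx": 0,"dy": 0,"dz": 0,"ax": 0,"ay": -0.185,"az": 0}
    - {"dx": 0,"dy": 0,"dz": 0,"ax": 0,"ay": -0.185,"az": 0}
    - {"dx": 0,"dy": 0,"dz": 0,"ax": 0,"ay": -0.185,"az": 0}
    - {"dx": 0,"dy": 0,"dz": 0,"ax": 0,"ay": -0.185,"az": 0}
    - {"dx": 0,"dy": 0,"dz": 0,"ax": 0,"ay": -0.185,"az": 0}
    - {"dx": 0,"dy": 0,"dz": 0,"ax": 0,"ay": -0.185,"az": 0}
    - {"dx": 0,"dy": 0,"dz": 0,"ax": 0,"ay": -0.185,"az": 0}
    - {"dx": 0,"dy": 0,"dz": 0,"ax": 0,"ay": -0.17,"az": 0}

```text
time_s: 4.1
tcp_pos: [430.0, 29.3, 169.1]
tcp_rot: [-0.704, 0.045, -0.044, 0.708]
force: [-0.4, -0.3, -0.3]
opening: 1.001
```

Run:
```python
from h import *
from rig import r
go(r,*b2w(-245,-155),54,CY)
```

```text
t 4.1 tcp [430.   29.3 169.1] board [-245.7 -164.5] F [-0.4 -0.3 -0.3] open 1.0
axes x [ 0.992 -0.126 -0.001] y [-0.     0.006 -1.   ] z [0.126 0.992 0.006] q6 0.19
delta tool [ -0.9 115.2   8.8]
turn [-0.006 -0.183 -0.001]
```

Call:
arm_command:
  steps:
    - {"dx": 0,"dy": 15,"dz": 0,"ax": -0.006,"ay": -0.183,"az": 0}
    - {"dx": 0,"dy": 20,"dz": 3,"ax": 0,"ay": 0,"az": 0}
    - {"dx": 0,"dy": 25,"dz": 3,"ax": 0,"ay": 0,"az": 0}
    - {"dx": 0,"dy": 25,"dz": 3,"ax": 0,"ay": 0,"az": 0}
    - {"dx": 0,"dy": 20,"dz": 0,"ax": 0,"ay": 0,"az": 0}
    - {"dx": 0,"dy": 10,"dz": 0,"ax": 0,"ay": 0,"az": 0}
    - {"dx": 0,"dy": 0,"dz": 0,"ax": 0,"ay": 0,"az": 0}
    - {"dx": 0,"dy": 0,"dz": 0,"ax": 0,"ay": 0,"az": 0}

```text
time_s: 5.1
tcp_pos: [430.7, 39.5, 54.8]
tcp_rot: [-0.707, -0.019, 0.019, 0.707]
force: [0.5, 0.0, -0.5]
opening: 0.998
```

Run:
```python
from h import *
from rig import r
go(r,*b2w(-245,-155),54,CY)
```

```text
t 5.1 tcp [430.7  39.5  54.8] board [-244.5 -154.4] F [ 0.5  0.  -0.5] open 1.0
axes x [0.999 0.053 0.001] y [ 0.001  0.    -1.   ] z [-0.053  0.999  0.   ] q6 0.04
delta tool [-0.5  0.8 -0.6]
turn [-0.    -0.004  0.001]
```

Call:
arm_command:
  steps:
    - {"dx": 10,"dy": 0,"dz": 0,"ax": 0,"ay": 0,"az": 0}
    - {"dx": 10,"dy": 0,"dz": 0,"ax": 0,"ay": 0,"az": 0}
    - {"dx": 8,"dy": 0,"dz": 0,"ax": 0,"ay": 0,"az": 0}
    - {"dx": 8,"dy": 0,"dz": 0,"ax": 0,"ay": 0,"az": 0}
    - {"dx": 8,"dy": 0,"dz": 0,"ax": 0,"ay": 0,"az": 0}
    - {"dx": 8,"dy": 0,"dz": 0,"ax": 0,"ay": 0,"az": 0}
    - {"dx": 8,"dy": 0,"dz": 0,"ax": 0,"ay": 0,"az": 0}
    - {"dx": 8,"dy": 0,"dz": 0,"ax": 0,"ay": 0,"az": 0}

```text
time_s: 6.1
tcp_pos: [498.6, 43.4, 53.9]
tcp_rot: [-0.707, -0.019, 0.019, 0.707]
force: [-0.6, 0.3, 1.3]
opening: 0.996
```

Run:
```python
from h import *
from rig import r
go(r,*b2w(-150,-155),54,CY)
t=r.grab_frame("top");s=r.grab_frame("side");np.savez("top1.npz",**t);np.savez("side1.npz",**s)
a=cv2.resize(t["frame"][138:260,175:365],None,fx=4,fy=4,interpolation=cv2.INTER_CUBIC)[:,:420]
b=cv2.resize(s["frame"][118:238,195:290],None,fx=4,fy=4,interpolation=cv2.INTER_CUBIC)
h=max(a.shape[0],b.shape[0]);P=lambda i:cv2.copyMakeBorder(i,0,h-i.shape[0],0,0,0)
cv2.imwrite("pics/p1.png",np.hstack([P(a),P(b)])[:,:,::-1])
```

```text
t 6.1 tcp [498.6  43.4  53.9] board [-176.4 -154.3] F [-0.6  0.3  1.3] open 1.0
axes x [ 0.999  0.054 -0.001] y [-0.001  0.    -1.   ] z [-0.054  0.999  0.   ] q6 0.03
delta tool [26.4 -0.1 -0.6]
turn [-0.    -0.003 -0.001]
```

View pics/p1.png

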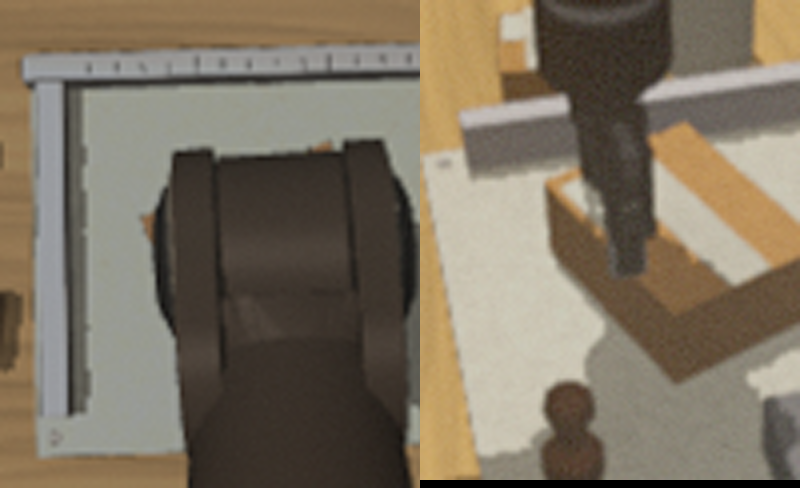

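The carton corners haven't moved: A is still at (141,218), and C in the side view is at (682,313). A fingertip shows at (625,275). I'll work out how high that tip really is.

Run:
```python
from h import *
from rig import r
s=load("side1.npz")
S=lambda p:((p[0]-420+.5)/4-.5+195,(p[1]+.5)/4-.5+118)
for z in (30,42,54,70,80,90): print(z,[w2b(plane(s,S(p),z)).round(0) for p in((610,275),(627,276),(645,272))])
st=r.get_state();M=R.from_quat(st["tcp_rot"]).as_matrix();p=np.array(st["tcp_pos"])
d=r.grab_frame("wrist");print(d["fx"],d["cx"],d["cy"],np.round(d["T_tool_cam"],2).tolist());np.savez("wr1.npz",**d)
cv2.imwrite("pics/w1.png",cv2.resize(d["frame"][:,:,::-1],(800,600)))
```

```text
30 [array([-177., -146.]), array([-167., -150.]), array([-155., -149.])]
42 [array([-179., -159.]), array([-169., -163.]), array([-158., -162.])]
54 [array([-181., -173.]), array([-172., -176.]), array([-160., -175.])]
70 [array([-184., -190.]), array([-175., -193.]), array([-164., -193.])]
80 [array([-186., -201.]), array([-177., -204.]), array([-166., -204.])]
90 [array([-188., -212.]), array([-179., -215.]), array([-168., -214.])]
297.3186396354542 253.9029737310257 192.82099072079959 [[0.0, -0.96, -0.29, -74.94], [-0.0, 0.29, -0.96, -155.25], [1.0, 0.0, -0.0, -0.11], [0.0, 0.0, 0.0, 1.0]]
```

View pics/w1.png

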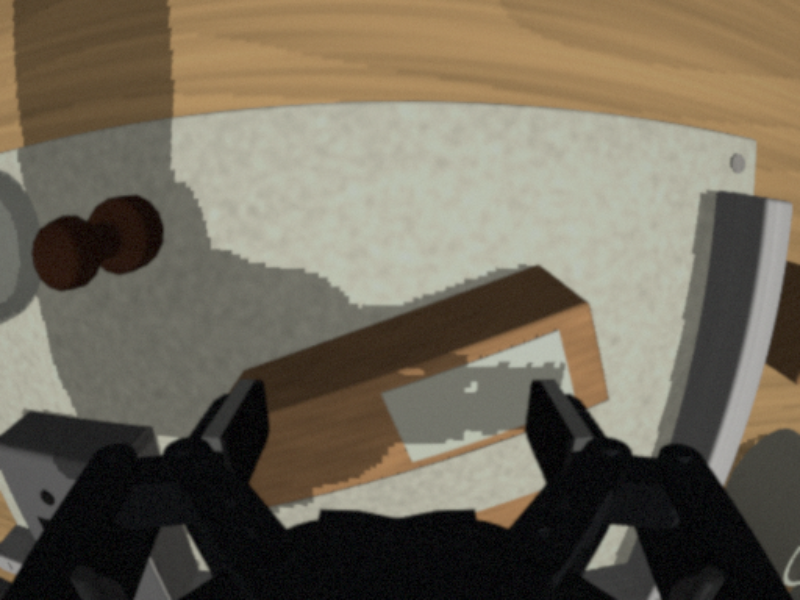

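The wrist view shows both fingertips hovering over the carton's top. I'll check the tool's actual height against known carton corners, seen by the wrist camera at D (587,303) and A (607,399).

Run:
```python
from h import *
from rig import r
from scipy.optimize import least_squares
d=load("wr1.npz");s=r.get_state();M=R.from_quat(s["tcp_rot"]).as_matrix();p=np.array(s["tcp_pos"]);T=d["T_tool_cam"]
def pj(P,p=p):
    c=T[:3,:3].T@(M.T@(np.array(P)-p)-T[:3,3]);x,y,z=c[0],-c[1],-c[2]
    th=np.arctan2(np.hypot(x,y),z);k=d["fx"]*th/np.hypot(x,y);return np.array([d["cx"]+k*x,d["cy"]+k*y])*1.5625
obs=[((463,100.8,70),(587,303)),((563.5,147,70),(607,399)),((386.4,221.7,10),(755,140)),((*b2w(-250,0),50),(768,201)),((525.3,-36,70),(243,411))]
for P,o in obs: print(pj(P).round(),o)
f=lambda q:np.concatenate([pj(P,q)-o for P,o in obs])
print("tcp",p.round(1),"fit",least_squares(f,p,loss="soft_l1",f_scale=5).x.round(1))
# tips in tool frame at assumed height: ray direction of tip pixels
for o in((262,385),(535,385)):
    u=(np.array(o)/1.5625-[d["cx"],d["cy"]]);rr=np.hypot(*u);th=rr/d["fx"];c=np.array([np.sin(th)*u[0]/rr,-np.sin(th)*u[1]/rr,-np.cos(th)])
    w=T[:3,:3]@c; 
    for z in(-46,46): k=(z-T[2,3])/w[2]; print(o,z,(T[:3,3]+w*k).round(1))
```

```text
[577. 301.] (587, 303)
[620. 521.] (607, 399)
[750. 139.] (755, 140)
[758. 194.] (768, 201)
[188. 438.] (243, 411)
tcp [498.4  43.4  53.9] fit [496.6  27.9  78.3]
(262, 385) -46 [ -3.2 -18.3 -46. ]
(262, 385) 46 [-147.  -292.9   46. ]
(535, 385) -46 [-145.  -288.6  -46. ]
(535, 385) 46 [ -4.6 -21.3  46. ]
```

The pose reading is right: the board and corner D reproject well, and (607,399) turned out to be the edge of the tape strip, not A. Both views put the fully open tips at z≈75, higher than the text implies. I'll back off, half close the gripper and look again.

Call:
arm_command:
  steps:
    - {"dx": -15,"dy": 0,"dz": 0,"ax": 0,"ay": 0,"az": 0}
    - {"dx": -20,"dy": 0,"dz": 0,"ax": 0,"ay": 0,"az": 0}
    - {"dx": -20,"dy": 0,"dz": 0,"ax": 0,"ay": 0,"az": 0}
    - {"dx": -13,"dy": 0,"dz": 0,"ax": 0,"ay": 0,"az": 0}
    - {"dx": 0,"dy": 0,"dz": 0,"ax": 0,"ay": 0,"az": 0}
    - {"dx": 0,"dy": 0,"dz": 0,"ax": 0,"ay": 0,"az": 0}
    - {"dx": 0,"dy": 0,"dz": 0,"ax": 0,"ay": 0,"az": 0}
    - {"dx": 0,"dy": 0,"dz": 0,"ax": 0,"ay": 0,"az": 0}
  claw: 0.5

```text
time_s: 7.25
tcp_pos: [430.6, 39.7, 53.9]
tcp_rot: [-0.707, -0.019, 0.019, 0.707]
force: [0.4, -0.6, 0.8]
opening: 0.499
```

Run:
```python
from h import *
from rig import r
go(r,*b2w(-245,-155),54,CY)
w=r.grab_frame("wrist");s=r.grab_frame("side");np.savez("w2.npz",**w);np.savez("side2.npz",**s)
a=cv2.resize(w["frame"][170:384,110:410],None,fx=1.333,fy=1.333,interpolation=cv2.INTER_CUBIC)
b=cv2.resize(s["frame"][118:218,195:295],None,fx=4,fy=4,interpolation=cv2.INTER_CUBIC)
h=max(a.shape[0],b.shape[0]);P=lambda i:cv2.copyMakeBorder(i,0,h-i.shape[0],0,0,0)
im=np.hstack([P(a),P(b)]);print(im.shape,a.shape);cv2.imwrite("pics/p2.png",im[:,:,::-1])
```

```text
t 7.25 tcp [430.6  39.7  53.9] board [-244.5 -154.2] F [ 0.4 -0.6  0.8] open 0.5
axes x [ 0.999  0.054 -0.001] y [-0.001  0.    -1.   ] z [-0.054  0.999  0.   ] q6 0.04
delta tool [-0.5 -0.1 -0.8]
turn [-0.    -0.003 -0.001]
(400, 800, 3) (285, 400, 3)
```

View pics/p2.png

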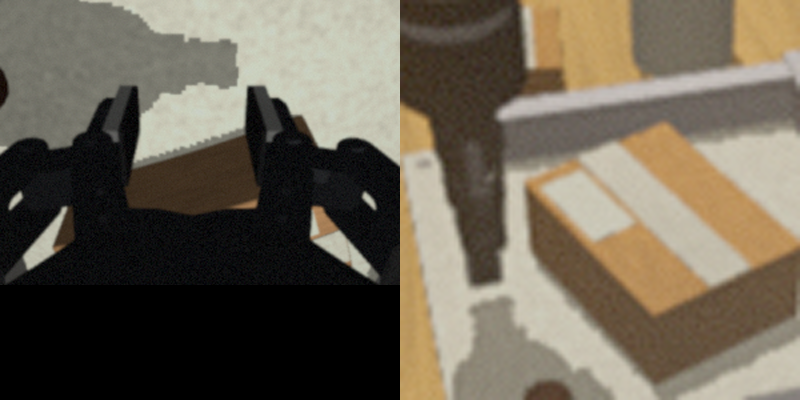

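Run:
```python
from h import *
s=load("side2.npz");d=load("w2.npz");T=d["T_tool_cam"]
S=lambda p:((p[0]-400+.5)/4-.5+195,(p[1]+.5)/4-.5+118)
for z in (20,30,40,50,60,70,80): print(z,[w2b(plane(s,S(p),z)).round(0) for p in((470,282),(485,285),(500,282))])
for o in((122,87),(138,90),(248,87),(268,90),(124,183)):
    u=np.array(o)/1.333+[110,170]-[d["cx"],d["cy"]];rr=np.hypot(*u);th=rr/d["fx"];c=np.array([np.sin(th)*u[0]/rr,-np.sin(th)*u[1]/rr,-np.cos(th)])
    w=T[:3,:3]@c
    print(o,[(T[:3,3]+w*(x-T[0,3])/w[0]).round(1).tolist() for x in (-11,11)])
```

```text
20 [array([-250., -124.]), array([-241., -129.]), array([-232., -128.])]
30 [array([-251., -135.]), array([-242., -140.]), array([-233., -139.])]
40 [array([-252., -146.]), array([-243., -151.]), array([-234., -150.])]
50 [array([-252., -157.]), array([-244., -162.]), array([-235., -161.])]
60 [array([-253., -168.]), array([-245., -173.]), array([-236., -172.])]
70 [array([-254., -179.]), array([-246., -184.]), array([-237., -183.])]
80 [array([-254., -190.]), array([-246., -195.]), array([-238., -195.])]
(122, 87) [[-11.0, -20.0, -26.7], [11.0, 26.6, -35.8]]
(138, 90) [[-11.0, -22.4, -20.2], [11.0, 23.3, -27.1]]
(248, 87) [[-11.0, -19.9, 21.2], [11.0, 26.6, 28.5]]
(268, 90) [[-11.0, -22.9, 28.4], [11.0, 22.7, 38.2]]
(124, 183) [[-11.0, -77.1, -17.2], [11.0, -50.3, -23.0]]
```

Side view and wrist view agree: at half open the tips sit near z≈70, about 18 to 20 mm behind the reported TCP (side tip at (485,283)). I'll go lower and watch the force.

Call:
arm_command:
  steps:
    - {"dx": 0,"dy": 5,"dz": 0,"ax": 0,"ay": 0,"az": 0}
    - {"dx": 0,"dy": 5,"dz": 0,"ax": 0,"ay": 0,"az": 0}
    - {"dx": 0,"dy": 5,"dz": 0,"ax": 0,"ay": 0,"az": 0}
    - {"dx": 0,"dy": 5,"dz": 0,"ax": 0,"ay": 0,"az": 0}
    - {"dx": 0,"dy": 4,"dz": 0,"ax": 0,"ay": 0,"az": 0}
    - {"dx": 0,"dy": 3,"dz": 0,"ax": 0,"ay": 0,"az": 0}
    - {"dx": 0,"dy": 0,"dz": 0,"ax": 0,"ay": 0,"az": 0}
    - {"dx": 0,"dy": 0,"dz": 0,"ax": 0,"ay": 0,"az": 0}

```text
time_s: 8.35
tcp_pos: [430.3, 39.7, 27.1]
tcp_rot: [-0.707, -0.019, 0.019, 0.707]
force: [0.3, 0.4, -1.1]
opening: 0.503
```

Run:
```python
from h import *
from rig import r
go(r,*b2w(-245,-155),54,CY)
s=r.grab_frame("side")["frame"]
t=r.grab_frame("top")["frame"]
b=cv2.resize(s[118:218,195:295],None,fx=4,fy=4,interpolation=cv2.INTER_CUBIC)
cv2.imwrite("pics/p3.png",b[:,:,::-1])
```

```text
t 8.35 tcp [430.3  39.7  27.1] board [-244.8 -154.1] F [ 0.3  0.4 -1.1] open 0.5
axes x [ 0.999  0.054 -0.   ] y [-0.  0. -1.] z [-0.054  0.999  0.   ] q6 0.04
delta tool [ -0.2 -26.9  -0.9]
turn [-0.    -0.003 -0.   ]
```

View pics/p3.png

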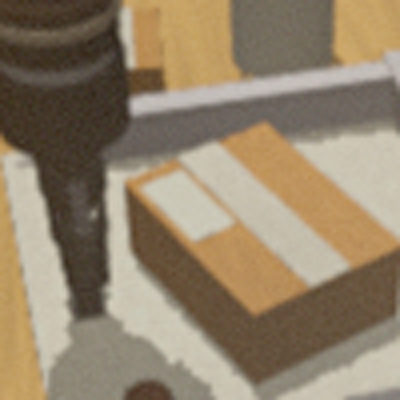

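Run:
```python
from h import *
d=load("w2.npz");T=d["T_tool_cam"];p=np.array([430.6,39.7,53.9]);M=R.from_quat([-.707,-.019,.019,.707]).as_matrix()
def w(o,z):
    u=np.array(o)/1.333+[110,170]-[d["cx"],d["cy"]];rr=np.hypot(*u);th=rr/d["fx"];c=np.array([np.sin(th)*u[0]/rr,-np.sin(th)*u[1]/rr,-np.cos(th)])
    W=M@T[:3,:3]@c;O=p+M@T[:3,3];return w2b(O+W*(z-O[2])/W[2]).round(1)
print("shadow end",w((237,42),10),w((238,82),10),"neck left",w((160,40),10))
s=load("side2.npz")
S=lambda q:((q[0]-400+.5)/4-.5+195,(q[1]+.5)/4-.5+118)
print("side shadow end",w2b(plane(s,S((475,300)),10)),w2b(plane(s,S((512,298)),10)))
print("side now tip", [(z,w2b(plane(s,S((488,318)),z)).round(0)) for z in(10,15,20,25,30,40,50)])
# carton shadow: side px, at C bottom ground shadow vs corner
print("carton C base pred",[proj(s,(525.3,-36,z)) for z in (10,70)], "obs top",S((662,313)),"obs base",S((660,384)))
```

```text
shadow end [-251.9 -130.2] [-228.4 -128.8] neck left [-253.2 -171.1]
side shadow end [-248.97558609 -130.02589486] [-225.81819395 -133.85010978]
side now tip [(10, array([-243., -148.])), (15, array([-244., -154.])), (20, array([-244., -159.])), (25, array([-245., -164.])), (30, array([-245., -170.])), (40, array([-246., -180.])), (50, array([-247., -191.]))]
carton C base pred [array([259.1724418 , 215.26655801]), array([258.91791676, 197.06146062])] obs top (260.125, 195.875) obs base (259.625, 213.625)
```

The tips are at z≈40 now with no contact, at carton mid-height. I'll lower 8 mm more, shift slightly and push.

Call:
arm_command:
  steps:
    - {"dx": 0,"dy": 4,"dz": 7,"ax": 0,"ay": 0,"az": 0}
    - {"dx": 5,"dy": 4,"dz": 7,"ax": 0,"ay": 0,"az": 0}
    - {"dx": 8,"dy": 0,"dz": 0,"ax": 0,"ay": 0,"az": 0}
    - {"dx": 8,"dy": 0,"dz": 0,"ax": 0,"ay": 0,"az": 0}
    - {"dx": 8,"dy": 0,"dz": 0,"ax": 0,"ay": 0,"az": 0}
    - {"dx": 8,"dy": 0,"dz": 0,"ax": 0,"ay": 0,"az": 0}
    - {"dx": 8,"dy": 0,"dz": 0,"ax": 0,"ay": 0,"az": 0}
    - {"dx": 5,"dy": 0,"dz": 0,"ax": 0,"ay": 0,"az": 0}

```text
time_s: 9.45
tcp_pos: [479.6, 56.3, 18.8]
tcp_rot: [-0.707, -0.019, 0.019, 0.707]
force: [-1.2, 0.6, -0.2]
opening: 0.503
```

Run:
```python
from h import *
from rig import r
go(r,*b2w(-150,-140),19,CY)
t=r.grab_frame("side");np.savez("side3.npz",**t)
f=t["frame"];hsv=cv2.cvtColor(f,cv2.COLOR_RGB2HSV)
print([ (k,hsv[int(y),int(x)]) for k,(x,y) in dict(top=(270,165),side=(240,190),tape=(260,170)).items()])
cv2.imwrite("pics/p4.png",cv2.resize(f[118:218,195:325],None,fx=4,fy=4,interpolation=cv2.INTER_CUBIC)[:,:,::-1])
```

```text
t 9.45 tcp [479.6  56.3  18.8] board [-194.6 -140.3] F [-1.2  0.6 -0.2] open 0.5
axes x [ 0.999  0.054 -0.001] y [-0.001  0.    -1.   ] z [-0.054  0.999  0.   ] q6 0.06
delta tool [44.6 -0.3  0.5]
turn [-0.    -0.003 -0.001]
[('top', array([ 17, 130, 192], dtype=uint8)), ('side', array([17, 45, 91], dtype=uint8)), ('tape', array([ 23,  31, 197], dtype=uint8))]
```

View pics/p4.png

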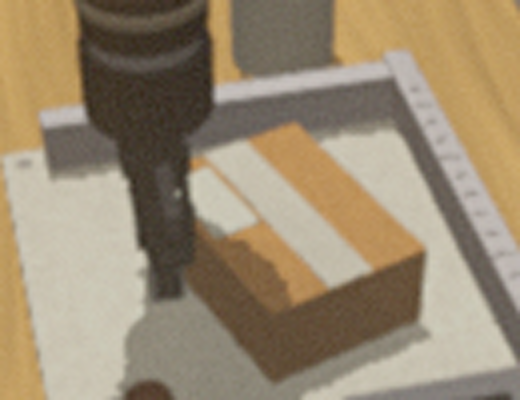

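The carton is turning as planned. Its corners in the crop are now (293,124), (423,252) and (275,312). I'll keep pushing +x to just short of the fence.

Call:
arm_command:
  steps:
    - {"dx": 8,"dy": 0,"dz": 0,"ax": 0,"ay": 0,"az": 0}
    - {"dx": 8,"dy": 0,"dz": 0,"ax": 0,"ay": 0,"az": 0}
    - {"dx": 8,"dy": 0,"dz": 0,"ax": 0,"ay": 0,"az": 0}
    - {"dx": 8,"dy": 0,"dz": 0,"ax": 0,"ay": 0,"az": 0}
    - {"dx": 8,"dy": 0,"dz": 0,"ax": 0,"ay": 0,"az": 0}
    - {"dx": 8,"dy": 0,"dz": 0,"ax": 0,"ay": 0,"az": 0}
    - {"dx": 8,"dy": 0,"dz": 0,"ax": 0,"ay": 0,"az": 0}
    - {"dx": 6,"dy": 0,"dz": 0,"ax": 0,"ay": 0,"az": 0}

```text
time_s: 10.5
tcp_pos: [541.9, 59.8, 18.9]
tcp_rot: [-0.707, -0.019, 0.019, 0.707]
force: [-2.8, 1.6, -0.4]
opening: 0.5
```

```bash
cat >> h.py <<'E'
def carton(d,z=70,dbg=False):
    """min-area rectangle (board frame) of the carton's orange top as seen in a fixed camera, tape strip bridged"""
    f=cv2.cvtColor(d["frame"],cv2.COLOR_RGB2HSV);H,W=f.shape[:2]
    poly=[(-115,-8) if 0 else (-280,-480),(-280,0),(10,0),(10,-480)]
    # mask limited to the board area seen at height z
    roi=np.zeros((H,W),np.uint8);cv2.fillPoly(roi,[np.array([proj(d,(*b2w(*q),z)) for q in((-225,-260),(-225,-3),(-1,-3),(-1,-260))]).astype(int)],255)
    v=110 if d["world_from_camera"][1,3]<-300 else 60
    m=cv2.inRange(f,(8,75,v),(24,255,255))&roi
    m=cv2.morphologyEx(m,cv2.MORPH_OPEN,np.ones((2,2)))
    ys,xs=np.nonzero(m)
    P=np.array([w2b(plane(d,(x,y),z)) for x,y in zip(xs,ys)],np.float32)
    h=cv2.convexHull(P);c,s,a=cv2.minAreaRect(h)
    return np.round(c,1),np.round(s,1),round(a,2),len(P),np.round(cv2.approxPolyDP(h,12,True)[:,0],0).tolist()
E
python3 - <<'E'
from h import *
from rig import r
go(r,*b2w(-125,-140),19,CY)
print(carton(load("top0.npz")),carton(load("side0.npz")))
for n in("side","top"): 
    d=r.grab_frame(n);np.savez(n+"4.npz",**d);print(n,carton(d))
E
```

```text
t 10.5 tcp [541.9  59.8  18.9] board [-132.3 -140.4] F [-2.8  1.6 -0.4] open 0.5
axes x [ 0.999  0.054 -0.001] y [-0.001  0.    -1.   ] z [-0.054  0.999  0.   ] q6 0.06
delta tool [ 7.3 -0.1  0.4]
turn [-0.    -0.003 -0.001]
(array([-135.1, -146.5]), array([109.8, 149.6]), 20.72, 1109, [[-61.0, -196.0], [-110.0, -61.0], [-210.0, -96.0], [-162.0, -231.0]]) (array([-123.6, -112.4]), array([252.7, 163.9]), 79.27, 1088, [[-20.0, -4.0], [-158.0, -3.0], [-205.0, -103.0], [-156.0, -234.0], [-58.0, -202.0]])
side (array([ -64. , -123.8]), array([109.2, 238.6]), 2.65, 990, [[-111.0, -242.0], [-5.0, -237.0], [-22.0, -3.0], [-95.0, -97.0]])
top (array([ -63.7, -186. ]), array([108.4, 104. ]), 2.82, 148, [[-32.0, -133.0], [-115.0, -238.0], [-8.0, -233.0]])
```

Call:
arm_command:
  steps:
    - {"dx": -12,"dy": 0,"dz": 0,"ax": 0,"ay": 0,"az": 0}
    - {"dx": 0,"dy": -30,"dz": 0,"ax": 0,"ay": 0,"az": 0}
    - {"dx": 0,"dy": -35,"dz": 0,"ax": 0,"ay": 0,"az": 0}
    - {"dx": 28,"dy": 0,"dz": -42,"ax": 0,"ay": 0,"az": 0}
    - {"dx": 28,"dy": 0,"dz": -42,"ax": 0,"ay": 0,"az": 0}
    - {"dx": 28,"dy": 0,"dz": -42,"ax": 0,"ay": 0,"az": 0}
    - {"dx": 0,"dy": 0,"dz": 0,"ax": 0,"ay": -0.185,"az": 0}
    - {"dx": 0,"dy": 0,"dz": 0,"ax": 0,"ay": -0.185,"az": 0}

```text
time_s: 11.6
tcp_pos: [619.4, -63.1, 83.7]
tcp_rot: [-0.691, -0.15, 0.151, 0.691]
force: [-0.4, 0.3, 0.8]
opening: 0.501
```

Call:
arm_command:
  steps:
    - {"dx": 0,"dy": 0,"dz": 0,"ax": 0,"ay": -0.185,"az": 0}
    - {"dx": 0,"dy": 0,"dz": 0,"ax": 0,"ay": -0.185,"az": 0}
    - {"dx": 0,"dy": 0,"dz": 0,"ax": 0,"ay": -0.185,"az": 0}
    - {"dx": 0,"dy": 0,"dz": 0,"ax": 0,"ay": -0.185,"az": 0}
    - {"dx": 0,"dy": 0,"dz": 0,"ax": 0,"ay": -0.185,"az": 0}
    - {"dx": 0,"dy": 0,"dz": 0,"ax": 0,"ay": -0.185,"az": 0}
    - {"dx": 0,"dy": 0,"dz": 0,"ax": 0,"ay": -0.091,"az": 0}
    - {"dx": 0,"dy": 0,"dz": 0,"ax": 0,"ay": 0,"az": 0}

```text
time_s: 12.6
tcp_pos: [619.3, -62.2, 84.0]
tcp_rot: [-0.486, -0.513, 0.513, 0.487]
force: [0.1, 0.1, 0.6]
opening: 0.501
```

Run:
```python
from h import *
from rig import r
go(r,*b2w(-60,-266),19,-CX)
for n in("side","top"): 
    d=r.grab_frame(n);np.savez(n+"5.npz",**d);print(n,carton(d))
a=cv2.resize(load("side5.npz")["frame"][118:268,195:385],None,fx=4,fy=4,interpolation=cv2.INTER_CUBIC)
cv2.imwrite("pics/p5.png",a[:,:,::-1])
```

```text
t 12.6 tcp [619.3 -62.2  84. ] board [ -61.9 -266.6] F [0.1 0.1 0.6] open 0.5
axes x [-0.053  0.999  0.   ] y [-0.001  0.    -1.   ] z [-0.999 -0.053  0.001] q6 -1.72
delta tool [ 0.6 65.  -2. ]
turn [-0.001 -0.004  0.   ]
side (array([ -66.1, -121.6]), array([112.7, 244.3]), 3.87, 644, [[-31.0, -241.0], [-6.0, -168.0], [-22.0, -3.0], [-122.0, -3.0], [-112.0, -245.0]])
top (array([ -66.6, -164.2]), array([112. , 149.2]), 3.78, 1115, [[-8.0, -233.0], [-19.0, -89.0], [-126.0, -95.0], [-115.0, -241.0]])
```

View pics/p5.png

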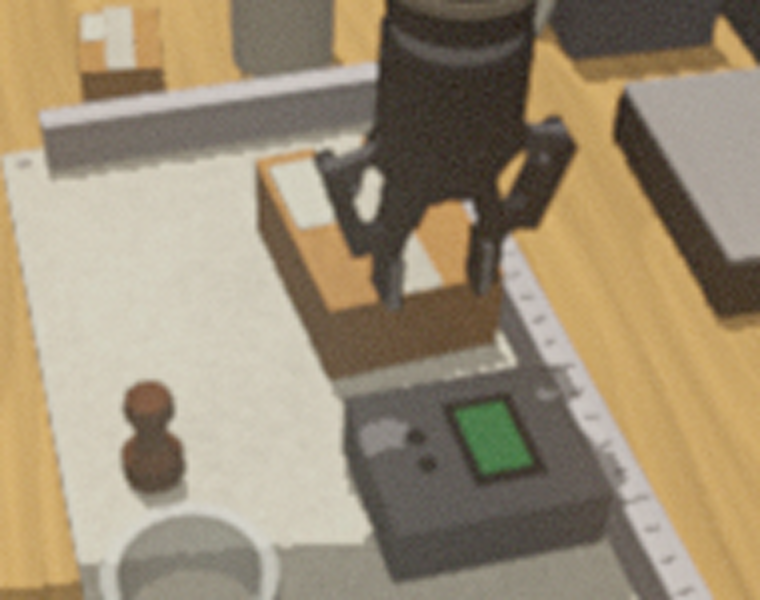

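The carton is nearly square (skew under 4°) and clear of the gripper, with the gauge face well behind it. I'll descend behind its −y end and push toward the stop.

Call:
arm_command:
  steps:
    - {"dx": 0,"dy": 20,"dz": -2,"ax": 0,"ay": 0,"az": 0}
    - {"dx": 0,"dy": 25,"dz": 0,"ax": 0,"ay": 0,"az": 0}
    - {"dx": 0,"dy": 20,"dz": 0,"ax": 0,"ay": 0,"az": 0}
    - {"dx": 0,"dy": 0,"dz": 0,"ax": 0,"ay": 0,"az": 0}
    - {"dx": 8,"dy": 0,"dz": 0,"ax": 0,"ay": 0,"az": 0}
    - {"dx": 8,"dy": 0,"dz": 0,"ax": 0,"ay": 0,"az": 0}
    - {"dx": 8,"dy": 0,"dz": 0,"ax": 0,"ay": 0,"az": 0}
    - {"dx": 8,"dy": 0,"dz": 0,"ax": 0,"ay": 0,"az": 0}

```text
time_s: 13.7
tcp_pos: [620.6, -30.1, 19.8]
tcp_rot: [-0.487, -0.513, 0.513, 0.486]
force: [-0.8, -3.9, 2.8]
opening: 0.495
```

Call:
arm_command:
  steps:
    - {"dx": 8,"dy": 0,"dz": 0,"ax": 0,"ay": 0,"az": 0}
    - {"dx": 8,"dy": 0,"dz": 0,"ax": 0,"ay": 0,"az": 0}
    - {"dx": 8,"dy": 0,"dz": 0,"ax": 0,"ay": 0,"az": 0}
    - {"dx": 8,"dy": 0,"dz": 0,"ax": 0,"ay": 0,"az": 0}
    - {"dx": 8,"dy": 0,"dz": 0,"ax": 0,"ay": 0,"az": 0}
    - {"dx": 8,"dy": 0,"dz": 0,"ax": 0,"ay": 0,"az": 0}
    - {"dx": 6,"dy": 0,"dz": 0,"ax": 0,"ay": 0,"az": 0}
    - {"dx": 0,"dy": 0,"dz": 0,"ax": 0,"ay": 0,"az": 0}

```text
time_s: 14.7
tcp_pos: [616.9, 24.9, 18.5]
tcp_rot: [0.485, 0.514, -0.513, -0.487]
force: [0.5, 0.2, -0.5]
opening: 0.5
```

Run:
```python
from h import *
from rig import r
go(r,*b2w(-60,-161),19,-CX)
d=r.grab_frame("top");print(carton(d)); d=r.grab_frame("side");print(carton(d))
```

```text
t 14.7 tcp [616.9  24.9  18.5] board [ -59.3 -179.5] F [ 0.5  0.2 -0.5] open 0.5
axes x [-0.055  0.998  0.002] y [-0.001  0.002 -1.   ] z [-0.998 -0.055  0.001] q6 -1.59
delta tool [18.5 -0.4  0.7]
turn [-0.001 -0.002  0.002]
(array([ -61.3, -123.9]), array([112.3, 200. ]), 2.04, 662, [[-2.0, -222.0], [-9.0, -25.0], [-115.0, -26.0], [-118.0, -119.0]])
(array([-62.4, -88.8]), array([111.2, 178. ]), 3.14, 244, [[-37.0, -177.0], [-5.0, -140.0], [-75.0, -29.0], [-122.0, -3.0], [-112.0, -173.0]])
```

Call:
arm_command:
  steps:
    - {"dx": 6,"dy": 0,"dz": 0,"ax": 0,"ay": 0,"az": 0}
    - {"dx": 5,"dy": 0,"dz": 0,"ax": 0,"ay": 0,"az": 0}
    - {"dx": 3,"dy": 0,"dz": 0,"ax": 0,"ay": 0,"az": 0}
    - {"dx": 1,"dy": 0,"dz": 0,"ax": 0,"ay": 0,"az": 0}
    - {"dx": 1,"dy": 0,"dz": 0,"ax": 0,"ay": 0,"az": 0}
    - {"dx": 1,"dy": 0,"dz": 0,"ax": 0,"ay": 0,"az": 0}
    - {"dx": 1,"dy": 0,"dz": 0,"ax": 0,"ay": 0,"az": 0}
    - {"dx": 0,"dy": 0,"dz": 0,"ax": 0,"ay": 0,"az": 0}

```text
time_s: 15.8
tcp_pos: [616.3, 41.9, 18.9]
tcp_rot: [-0.486, -0.513, 0.513, 0.487]
force: [-0.3, -0.5, -0.1]
opening: 0.5
```

Run:
```python
from h import *
from rig import r
go(r,*b2w(-60,-161),19,-CX)
```

```text
t 15.8 tcp [616.3  41.9  18.9] board [ -59.  -162.5] F [-0.3 -0.5 -0.1] open 0.5
axes x [-0.054  0.999  0.   ] y [-0.001  0.    -1.   ] z [-0.999 -0.054  0.001] q6 -1.56
delta tool [ 1.5 -0.1  1. ]
turn [-0.001 -0.003  0.   ]
```

Call:
arm_command:
  steps:
    - {"dx": 1,"dy": 0,"dz": 0,"ax": 0,"ay": 0,"az": 0}
    - {"dx": 1,"dy": 0,"dz": 0,"ax": 0,"ay": 0,"az": 0}
    - {"dx": 1,"dy": 0,"dz": 0,"ax": 0,"ay": 0,"az": 0}
    - {"dx": 1,"dy": 0,"dz": 0,"ax": 0,"ay": 0,"az": 0}
    - {"dx": 1,"dy": 0,"dz": 0,"ax": 0,"ay": 0,"az": 0}
    - {"dx": 1,"dy": 0,"dz": 0,"ax": 0,"ay": 0,"az": 0}
    - {"dx": 1,"dy": 0,"dz": 0,"ax": 0,"ay": 0,"az": 0}
    - {"dx": 0,"dy": 0,"dz": 0,"ax": 0,"ay": 0,"az": 0}

```text
time_s: 16.8
tcp_pos: [616.0, 48.9, 18.9]
tcp_rot: [-0.486, -0.513, 0.513, 0.487]
force: [0.2, -1.3, 0.3]
opening: 0.499
```

Run:
```python
from h import *
from rig import r
go(r,*b2w(-60,-150),19,-CX)
print(carton(r.grab_frame("top")))
```

```text
t 16.8 tcp [616.   48.9  18.9] board [ -58.9 -155.6] F [ 0.2 -1.3  0.3] open 0.5
axes x [-0.054  0.999  0.   ] y [-0.001  0.    -1.   ] z [-0.999 -0.054  0.001] q6 -1.55
delta tool [ 5.5 -0.1  1.1]
turn [-0.001 -0.003  0.   ]
(array([-64.8, -47.1]), array([ 87.4, 112.2]), 89.09, 527, [[-8.0, -4.0], [-114.0, -3.0], [-117.0, -90.0], [-10.0, -80.0]])
```

Call:
arm_command:
  steps:
    - {"dx": 1,"dy": 0,"dz": 0,"ax": 0,"ay": 0,"az": 0}
    - {"dx": 1,"dy": 0,"dz": 0,"ax": 0,"ay": 0,"az": 0}
    - {"dx": 1,"dy": 0,"dz": 0,"ax": 0,"ay": 0,"az": 0}
    - {"dx": 1,"dy": 0,"dz": 0,"ax": 0,"ay": 0,"az": 0}
    - {"dx": 0,"dy": 0,"dz": 0,"ax": 0,"ay": 0,"az": 0}
    - {"dx": 0,"dy": 0,"dz": 0,"ax": 0,"ay": 0,"az": 0}
    - {"dx": 0,"dy": 0,"dz": 0,"ax": 0,"ay": 0,"az": 0}
    - {"dx": 0,"dy": 0,"dz": 0,"ax": 0,"ay": 0,"az": 0}

```text
time_s: 17.85
tcp_pos: [616.6, 48.9, 19.2]
tcp_rot: [-0.489, -0.511, 0.514, 0.485]
force: [2.4, -15.2, 0.7]
opening: 0.496
```

The stop is reached: 15 N with no further advance. Now I'll square the carton against the fence from the near side.

Call:
arm_command:
  steps:
    - {"dx": -14,"dy": 0,"dz": 0,"ax": 0,"ay": 0,"az": 0}
    - {"dx": 0,"dy": -30,"dz": 0,"ax": 0,"ay": 0,"az": 0}
    - {"dx": 0,"dy": -35,"dz": 0,"ax": 0,"ay": 0,"az": 0}
    - {"dx": 30,"dy": 0,"dz": 31,"ax": 0,"ay": 0,"az": 0}
    - {"dx": 30,"dy": 0,"dz": 31,"ax": 0,"ay": 0,"az": 0}
    - {"dx": 30,"dy": 0,"dz": 31,"ax": 0,"ay": 0,"az": 0}
    - {"dx": 0,"dy": 0,"dz": 0,"ax": 0,"ay": 0.185,"az": 0}
    - {"dx": 0,"dy": 0,"dz": 0,"ax": 0,"ay": 0.185,"az": 0}

```text
time_s: 18.85
tcp_pos: [518.2, 124.5, 84.3]
tcp_rot: [-0.573, -0.414, 0.414, 0.574]
force: [0.2, -0.5, 0.1]
opening: 0.498
```

Call:
arm_command:
  steps:
    - {"dx": 0,"dy": 0,"dz": 0,"ax": 0,"ay": 0.185,"az": 0}
    - {"dx": 0,"dy": 0,"dz": 0,"ax": 0,"ay": 0.185,"az": 0}
    - {"dx": 0,"dy": 0,"dz": 0,"ax": 0,"ay": 0.185,"az": 0}
    - {"dx": 0,"dy": 0,"dz": 0,"ax": 0,"ay": 0.185,"az": 0}
    - {"dx": 0,"dy": 0,"dz": 0,"ax": 0,"ay": 0.185,"az": 0}
    - {"dx": 0,"dy": 0,"dz": 0,"ax": 0,"ay": 0.185,"az": 0}
    - {"dx": 0,"dy": 0,"dz": 0,"ax": 0,"ay": 0.091,"az": 0}
    - {"dx": 0,"dy": 0,"dz": 0,"ax": 0,"ay": 0,"az": 0}

```text
time_s: 19.85
tcp_pos: [518.7, 123.9, 84.0]
tcp_rot: [-0.706, -0.019, 0.02, 0.707]
force: [0.5, -0.1, -0.4]
opening: 0.5
```

Run:
```python
from h import *
from rig import r
go(r,*b2w(-150,-78),19,CY)
```

```text
t 19.85 tcp [518.7 123.9  84. ] board [-151.8  -75.2] F [ 0.5 -0.1 -0.4] open 0.5
axes x [ 0.998  0.055 -0.001] y [-0.001  0.001 -1.   ] z [-0.055  0.998  0.001] q6 0.18
delta tool [ 1.9 65.  -2.9]
turn [-0.001 -0.002 -0.001]
```

Call:
arm_command:
  steps:
    - {"dx": 0,"dy": 20,"dz": 0,"ax": 0,"ay": 0,"az": 0}
    - {"dx": 0,"dy": 25,"dz": 0,"ax": 0,"ay": 0,"az": 0}
    - {"dx": 0,"dy": 20,"dz": 0,"ax": 0,"ay": 0,"az": 0}
    - {"dx": 8,"dy": 0,"dz": 0,"ax": 0,"ay": 0,"az": 0}
    - {"dx": 8,"dy": 0,"dz": 0,"ax": 0,"ay": 0,"az": 0}
    - {"dx": 6,"dy": 0,"dz": 0,"ax": 0,"ay": 0,"az": 0}
    - {"dx": 4,"dy": 0,"dz": 0,"ax": 0,"ay": 0,"az": 0}
    - {"dx": 2,"dy": 0,"dz": 0,"ax": 0,"ay": 0,"az": 0}

```text
time_s: 20.85
tcp_pos: [547.2, 125.2, 19.2]
tcp_rot: [-0.707, -0.019, 0.019, 0.707]
force: [-0.3, -0.4, -0.0]
opening: 0.5
```

Call:
arm_command:
  steps:
    - {"dx": 1,"dy": 0,"dz": 0,"ax": 0,"ay": 0,"az": 0}
    - {"dx": 1,"dy": 0,"dz": 0,"ax": 0,"ay": 0,"az": 0}
    - {"dx": 1,"dy": 0,"dz": 0,"ax": 0,"ay": 0,"az": 0}
    - {"dx": 1,"dy": 0,"dz": 0,"ax": 0,"ay": 0,"az": 0}
    - {"dx": 1,"dy": 0,"dz": 0,"ax": 0,"ay": 0,"az": 0}
    - {"dx": 0,"dy": 0,"dz": 0,"ax": 0,"ay": 0,"az": 0}
    - {"dx": 0,"dy": 0,"dz": 0,"ax": 0,"ay": 0,"az": 0}
    - {"dx": 0,"dy": 0,"dz": 0,"ax": 0,"ay": 0,"az": 0}

```text
time_s: 21.85
tcp_pos: [550.8, 125.3, 18.9]
tcp_rot: [-0.707, -0.018, 0.02, 0.707]
force: [-6.7, -0.4, 5.2]
opening: 0.497
```

Call:
arm_command:
  steps:
    - {"dx": 1,"dy": 0,"dz": 0,"ax": 0,"ay": 0,"az": 0}
    - {"dx": 1,"dy": 0,"dz": 0,"ax": 0,"ay": 0,"az": 0}
    - {"dx": 0,"dy": 0,"dz": 0,"ax": 0,"ay": 0,"az": 0}
    - {"dx": 0,"dy": 0,"dz": 0,"ax": 0,"ay": 0,"az": 0}
    - {"dx": 0,"dy": 0,"dz": 0,"ax": 0,"ay": 0,"az": 0}
    - {"dx": 0,"dy": 0,"dz": 0,"ax": 0,"ay": 0,"az": 0}
    - {"dx": 0,"dy": 0,"dz": 0,"ax": 0,"ay": 0,"az": 0}
    - {"dx": 0,"dy": 0,"dz": 0,"ax": 0,"ay": 0,"az": 0}

```text
time_s: 22.85
tcp_pos: [550.8, 125.2, 18.9]
tcp_rot: [-0.707, -0.017, 0.021, 0.707]
force: [-13.3, -0.3, 10.3]
opening: 0.499
```

Run:
```python
from h import *
from rig import r
go(r,*b2w(-150,-78),19,CY)
print(carton(r.grab_frame("side")))
```

```text
t 22.85 tcp [550.8 125.2  18.9] board [-119.7  -75.7] F [-13.3  -0.3  10.3] open 0.5
axes x [ 0.999  0.054 -0.006] y [-0.006 -0.    -1.   ] z [-0.054  0.999  0.   ] q6 0.17
delta tool [-30.3   0.1  -2.4]
turn [-0.    -0.002 -0.006]
(array([-52.3, -77.7]), array([153.6, 107.7]), 88.71, 745, [[-2.0, -3.0], [-74.0, -5.0], [-106.0, -148.0], [-4.0, -153.0]])
```

The carton is firm against the fence: 13 N with no motion. I'll re-press lightly toward the stop so both contacts hold.

Call:
arm_command:
  steps:
    - {"dx": -14,"dy": 0,"dz": 0,"ax": 0,"ay": 0,"az": 0}
    - {"dx": 0,"dy": -30,"dz": 0,"ax": 0,"ay": 0,"az": 0}
    - {"dx": 0,"dy": -35,"dz": 0,"ax": 0,"ay": 0,"az": 0}
    - {"dx": 25,"dy": 0,"dz": -34,"ax": 0,"ay": 0,"az": 0}
    - {"dx": 25,"dy": 0,"dz": -34,"ax": 0,"ay": 0,"az": 0}
    - {"dx": 24,"dy": 0,"dz": -34,"ax": 0,"ay": 0,"az": 0}
    - {"dx": 0,"dy": 0,"dz": 0,"ax": 0,"ay": -0.185,"az": 0}
    - {"dx": 0,"dy": 0,"dz": 0,"ax": 0,"ay": -0.185,"az": 0}

```text
time_s: 23.9
tcp_pos: [619.9, 26.0, 83.5]
tcp_rot: [0.691, 0.15, -0.15, -0.691]
force: [-0.5, -0.1, 0.4]
opening: 0.497
```

Call:
arm_command:
  steps:
    - {"dx": 0,"dy": 0,"dz": 0,"ax": 0,"ay": -0.185,"az": 0}
    - {"dx": 0,"dy": 0,"dz": 0,"ax": 0,"ay": -0.185,"az": 0}
    - {"dx": 0,"dy": 0,"dz": 0,"ax": 0,"ay": -0.185,"az": 0}
    - {"dx": 0,"dy": 0,"dz": 0,"ax": 0,"ay": -0.185,"az": 0}
    - {"dx": 0,"dy": 0,"dz": 0,"ax": 0,"ay": -0.185,"az": 0}
    - {"dx": 0,"dy": 0,"dz": 0,"ax": 0,"ay": -0.185,"az": 0}
    - {"dx": 0,"dy": 0,"dz": 0,"ax": 0,"ay": -0.091,"az": 0}
    - {"dx": 0,"dy": 0,"dz": 0,"ax": 0,"ay": 0,"az": 0}

```text
time_s: 24.9
tcp_pos: [619.5, 26.8, 83.8]
tcp_rot: [0.487, 0.513, -0.513, -0.487]
force: [-0.3, 0.6, 0.2]
opening: 0.496
```

Run:
```python
from h import *
from rig import r
go(r,*b2w(-55,-178),19,-CX)
d=r.grab_frame("top");np.savez("top6.npz",**d);print(carton(d));d=r.grab_frame("side");np.savez("side6.npz",**d)
```

```text
t 24.9 tcp [619.5  26.8  83.8] board [ -56.7 -177.8] F [-0.3  0.6  0.2] open 0.5
axes x [-0.053  0.999 -0.   ] y [ 0. -0. -1.] z [-0.999 -0.053 -0.   ] q6 -1.58
delta tool [-0.2 64.8 -1.6]
turn [ 0.    -0.004 -0.   ]
(array([-106., -113.]), array([204.2, 220.7]), 0.02, 919, [[-5.0, -4.0], [-111.0, -3.0], [-208.0, -223.0], [-11.0, -213.0]])
```

Call:
arm_command:
  steps:
    - {"dx": 0,"dy": 20,"dz": 0,"ax": 0,"ay": 0,"az": 0}
    - {"dx": 0,"dy": 25,"dz": 0,"ax": 0,"ay": 0,"az": 0}
    - {"dx": 0,"dy": 20,"dz": 0,"ax": 0,"ay": 0,"az": 0}
    - {"dx": 6,"dy": 0,"dz": 0,"ax": 0,"ay": 0,"az": 0}
    - {"dx": 6,"dy": 0,"dz": 0,"ax": 0,"ay": 0,"az": 0}
    - {"dx": 5,"dy": 0,"dz": 0,"ax": 0,"ay": 0,"az": 0}
    - {"dx": 2,"dy": 0,"dz": 0,"ax": 0,"ay": 0,"az": 0}
    - {"dx": 1,"dy": 0,"dz": 0,"ax": 0,"ay": 0,"az": 0}

```text
time_s: 26.0
tcp_pos: [618.3, 47.1, 19.3]
tcp_rot: [0.486, 0.513, -0.513, -0.486]
force: [-0.0, -0.0, -1.0]
opening: 0.5
```

Call:
arm_command:
  steps:
    - {"dx": 1,"dy": 0,"dz": 0,"ax": 0,"ay": 0,"az": 0}
    - {"dx": 1,"dy": 0,"dz": 0,"ax": 0,"ay": 0,"az": 0}
    - {"dx": 1,"dy": 0,"dz": 0,"ax": 0,"ay": 0,"az": 0}
    - {"dx": 1,"dy": 0,"dz": 0,"ax": 0,"ay": 0,"az": 0}
    - {"dx": 1,"dy": 0,"dz": 0,"ax": 0,"ay": 0,"az": 0}
    - {"dx": 0,"dy": 0,"dz": 0,"ax": 0,"ay": 0,"az": 0}
    - {"dx": 0,"dy": 0,"dz": 0,"ax": 0,"ay": 0,"az": 0}
    - {"dx": 0,"dy": 0,"dz": 0,"ax": 0,"ay": 0,"az": 0}

```text
time_s: 27.0
tcp_pos: [618.2, 48.9, 19.0]
tcp_rot: [-0.488, -0.512, 0.514, 0.485]
force: [1.1, -10.6, 1.0]
opening: 0.501
```

The stop is confirmed again at the same TCP y of 48.9 with 10.6 N, so the carton is home. Next I'll go behind the gauge.

Call:
arm_command:
  steps:
    - {"dx": -14,"dy": 0,"dz": 0,"ax": 0,"ay": 0,"az": 0}
    - {"dx": 0,"dy": -35,"dz": 0,"ax": 0,"ay": 0,"az": 0}
    - {"dx": 0,"dy": -35,"dz": 0,"ax": 0,"ay": 0,"az": 0}
    - {"dx": -50,"dy": 0,"dz": 0,"ax": 0,"ay": 0,"az": 0}
    - {"dx": -50,"dy": 0,"dz": 1,"ax": 0,"ay": 0,"az": 0}
    - {"dx": -50,"dy": 0,"dz": 1,"ax": 0,"ay": 0,"az": 0}
    - {"dx": -50,"dy": 0,"dz": 1,"ax": 0,"ay": 0,"az": 0}
    - {"dx": -46,"dy": 0,"dz": 0,"ax": 0,"ay": 0,"az": 0}

```text
time_s: 28.0
tcp_pos: [628.7, -209.8, 88.8]
tcp_rot: [0.486, 0.513, -0.513, -0.487]
force: [0.8, 0.3, -0.3]
opening: 0.503
```

Run:
```python
from h import *
from rig import r
go(r,*b2w(-60,-415),22,-CX)
d=r.grab_frame("side");np.savez("side7.npz",**d)
t=r.grab_frame("top");np.savez("top7.npz",**t);print(carton(t))
a=cv2.resize(d["frame"][118:238,195:325],None,fx=3,fy=3,interpolation=cv2.INTER_CUBIC)
b=cv2.resize(t["frame"][138:258,175:275],None,fx=4,fy=4,interpolation=cv2.INTER_CUBIC)
c=cv2.resize(d["frame"][190:310,260:390],None,fx=3,fy=3,interpolation=cv2.INTER_CUBIC)
left=np.vstack([a[:300],c[:290]]);left=left[:590]
b=cv2.copyMakeBorder(b,0,590-b.shape[0],0,0,0)
im=np.hstack([left,b]);print(im.shape);cv2.imwrite("pics/p6.png",im[:,:,::-1])
```

```text
t 28.0 tcp [ 628.7 -209.8   88.8] board [ -60.9 -414.5] F [ 0.8  0.3 -0.3] open 0.5
axes x [-0.054  0.999  0.001] y [-0.     0.001 -1.   ] z [-0.999 -0.054  0.   ] q6 -1.95
delta tool [-0.5 66.8 -1. ]
turn [-0.    -0.003  0.001]
(array([-60.2, -76.4]), array([145.8, 112.5]), 89.09, 1082, [[-5.0, -4.0], [-111.0, -3.0], [-113.0, -148.0], [-6.0, -148.0]])
(590, 790, 3)
```

View pics/p6.png

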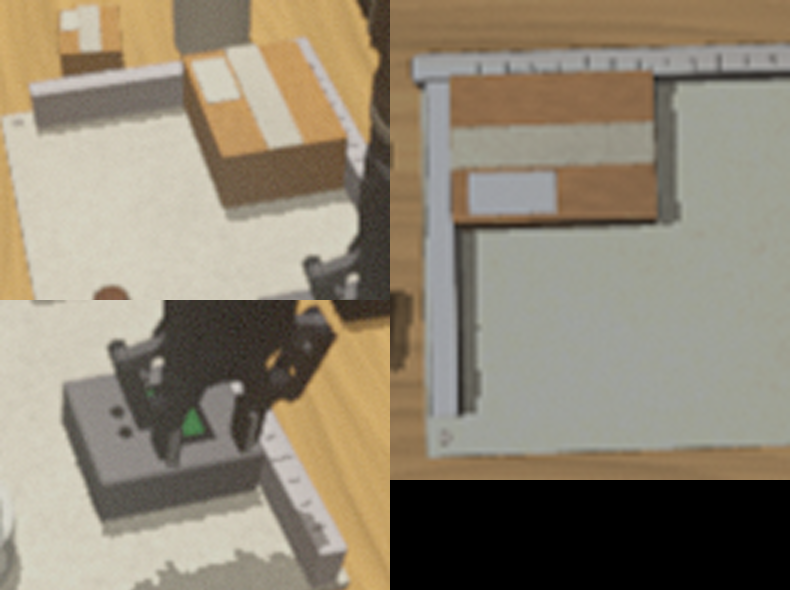

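The carton sits flat in the corner: in the top crop, edges along the fence at y≈73 and the stop at x≈452. The fingers are behind the gauge, so I'll descend and push it.

Call:
arm_command:
  steps:
    - {"dx": 0,"dy": 22,"dz": 0,"ax": 0,"ay": 0,"az": 0}
    - {"dx": 0,"dy": 25,"dz": 0,"ax": 0,"ay": 0,"az": 0}
    - {"dx": 0,"dy": 20,"dz": 0,"ax": 0,"ay": 0,"az": 0}
    - {"dx": 4,"dy": 0,"dz": 0,"ax": 0,"ay": 0,"az": 0}
    - {"dx": 4,"dy": 0,"dz": 0,"ax": 0,"ay": 0,"az": 0}
    - {"dx": 4,"dy": 0,"dz": 0,"ax": 0,"ay": 0,"az": 0}
    - {"dx": 6,"dy": 0,"dz": 0,"ax": 0,"ay": 0,"az": 0}
    - {"dx": 8,"dy": 0,"dz": 0,"ax": 0,"ay": 0,"az": 0}

```text
time_s: 29.1
tcp_pos: [628.0, -182.0, 22.7]
tcp_rot: [0.487, 0.513, -0.513, -0.486]
force: [0.3, -2.4, 3.0]
opening: 0.498
```

Call:
arm_command:
  steps:
    - {"dx": 8,"dy": 0,"dz": 0,"ax": 0,"ay": 0,"az": 0}
    - {"dx": 8,"dy": 0,"dz": 0,"ax": 0,"ay": 0,"az": 0}
    - {"dx": 8,"dy": 0,"dz": 0,"ax": 0,"ay": 0,"az": 0}
    - {"dx": 8,"dy": 0,"dz": 0,"ax": 0,"ay": 0,"az": 0}
    - {"dx": 8,"dy": 0,"dz": 0,"ax": 0,"ay": 0,"az": 0}
    - {"dx": 8,"dy": 0,"dz": 0,"ax": 0,"ay": 0,"az": 0}
    - {"dx": 8,"dy": 0,"dz": 0,"ax": 0,"ay": 0,"az": 0}
    - {"dx": 8,"dy": 0,"dz": 0,"ax": 0,"ay": 0,"az": 0}

```text
time_s: 30.1
tcp_pos: [623.8, -117.6, 21.8]
tcp_rot: [-0.486, -0.513, 0.514, 0.487]
force: [0.0, -1.8, 1.2]
opening: 0.496
```

Run:
```python
from h import *
from rig import r
go(r,*b2w(-60,-275),22,-CX)
```

```text
t 30.1 tcp [ 623.8 -117.6   21.8] board [ -60.6 -322.2] F [ 0.  -1.8  1.2] open 0.5
axes x [-0.054  0.999  0.   ] y [-0.001  0.    -1.   ] z [-0.999 -0.054  0.001] q6 -1.81
delta tool [47.2 -0.2 -0.5]
turn [-0.001 -0.003  0.   ]
```

Gauge is moving at about 2 N. I have roughly 62 mm left, so I'll slow down near the end.

Call:
arm_command:
  steps:
    - {"dx": 8,"dy": 0,"dz": 0,"ax": 0,"ay": 0,"az": 0}
    - {"dx": 8,"dy": 0,"dz": 0,"ax": 0,"ay": 0,"az": 0}
    - {"dx": 8,"dy": 0,"dz": 0,"ax": 0,"ay": 0,"az": 0}
    - {"dx": 7,"dy": 0,"dz": 0,"ax": 0,"ay": 0,"az": 0}
    - {"dx": 6,"dy": 0,"dz": 0,"ax": 0,"ay": 0,"az": 0}
    - {"dx": 6,"dy": 0,"dz": 0,"ax": 0,"ay": 0,"az": 0}
    - {"dx": 4,"dy": 0,"dz": 0,"ax": 0,"ay": 0,"az": 0}
    - {"dx": 2,"dy": 0,"dz": 0,"ax": 0,"ay": 0,"az": 0}

```text
time_s: 31.1
tcp_pos: [621.1, -68.9, 21.7]
tcp_rot: [-0.486, -0.513, 0.514, 0.487]
force: [-1.2, -1.4, 0.8]
opening: 0.496
```

Call:
arm_command:
  steps:
    - {"dx": 1,"dy": 0,"dz": 0,"ax": 0,"ay": 0,"az": 0}
    - {"dx": 1,"dy": 0,"dz": 0,"ax": 0,"ay": 0,"az": 0}
    - {"dx": 1,"dy": 0,"dz": 0,"ax": 0,"ay": 0,"az": 0}
    - {"dx": 1,"dy": 0,"dz": 0,"ax": 0,"ay": 0,"az": 0}
    - {"dx": 1,"dy": 0,"dz": 0,"ax": 0,"ay": 0,"az": 0}
    - {"dx": 1,"dy": 0,"dz": 0,"ax": 0,"ay": 0,"az": 0}
    - {"dx": 0,"dy": 0,"dz": 0,"ax": 0,"ay": 0,"az": 0}
    - {"dx": 0,"dy": 0,"dz": 0,"ax": 0,"ay": 0,"az": 0}

```text
time_s: 32.1
tcp_pos: [621.3, -63.0, 22.0]
tcp_rot: [0.486, 0.514, -0.513, -0.486]
force: [-0.7, -1.1, 0.2]
opening: 0.495
```

Run:
```python
from h import *
from rig import r
go(r,*b2w(-60,-255.6),22,-CX)
```

```text
t 32.1 tcp [621.3 -63.   22. ] board [ -60.  -267.5] F [-0.7 -1.1  0.2] open 0.49
axes x [-0.054  0.999  0.001] y [-0.     0.001 -1.   ] z [-0.999 -0.054  0.   ] q6 -1.73
delta tool [11.9 -0.   0. ]
turn [-0.    -0.002  0.001]
```

Contact should come in about 12 mm. I'll go 9 mm, then 1 mm per row.

Call:
arm_command:
  steps:
    - {"dx": 2,"dy": 0,"dz": 0,"ax": 0,"ay": 0,"az": 0}
    - {"dx": 2,"dy": 0,"dz": 0,"ax": 0,"ay": 0,"az": 0}
    - {"dx": 1,"dy": 0,"dz": 0,"ax": 0,"ay": 0,"az": 0}
    - {"dx": 1,"dy": 0,"dz": 0,"ax": 0,"ay": 0,"az": 0}
    - {"dx": 1,"dy": 0,"dz": 0,"ax": 0,"ay": 0,"az": 0}
    - {"dx": 1,"dy": 0,"dz": 0,"ax": 0,"ay": 0,"az": 0}
    - {"dx": 1,"dy": 0,"dz": 0,"ax": 0,"ay": 0,"az": 0}
    - {"dx": 0,"dy": 0,"dz": 0,"ax": 0,"ay": 0,"az": 0}

```text
time_s: 33.1
tcp_pos: [620.7, -54.0, 22.0]
tcp_rot: [0.486, 0.513, -0.513, -0.486]
force: [0.9, -0.9, -0.3]
opening: 0.501
```

Call:
arm_command:
  steps:
    - {"dx": 1,"dy": 0,"dz": 0,"ax": 0,"ay": 0,"az": 0}
    - {"dx": 1,"dy": 0,"dz": 0,"ax": 0,"ay": 0,"az": 0}
    - {"dx": 1,"dy": 0,"dz": 0,"ax": 0,"ay": 0,"az": 0}
    - {"dx": 1,"dy": 0,"dz": 0,"ax": 0,"ay": 0,"az": 0}
    - {"dx": 0,"dy": 0,"dz": 0,"ax": 0,"ay": 0,"az": 0}
    - {"dx": 0,"dy": 0,"dz": 0,"ax": 0,"ay": 0,"az": 0}
    - {"dx": 0,"dy": 0,"dz": 0,"ax": 0,"ay": 0,"az": 0}
    - {"dx": 0,"dy": 0,"dz": 0,"ax": 0,"ay": 0,"az": 0}

```text
time_s: 34.1
tcp_pos: [620.5, -51.0, 22.0]
tcp_rot: [-0.487, -0.513, 0.514, 0.486]
force: [1.9, -5.1, -0.2]
opening: 0.498
```

Call:
arm_command:
  steps:
    - {"dx": 1,"dy": 0,"dz": 0,"ax": 0,"ay": 0,"az": 0}
    - {"dx": 0,"dy": 0,"dz": 0,"ax": 0,"ay": 0,"az": 0}
    - {"dx": 0,"dy": 0,"dz": 0,"ax": 0,"ay": 0,"az": 0}
    - {"dx": 0,"dy": 0,"dz": 0,"ax": 0,"ay": 0,"az": 0}
    - {"dx": 0,"dy": 0,"dz": 0,"ax": 0,"ay": 0,"az": 0}
    - {"dx": 0,"dy": 0,"dz": 0,"ax": 0,"ay": 0,"az": 0}
    - {"dx": 0,"dy": 0,"dz": 0,"ax": 0,"ay": 0,"az": 0}
    - {"dx": 0,"dy": 0,"dz": 0,"ax": 0,"ay": 0,"az": 0}

```text
time_s: 35.1
tcp_pos: [620.5, -51.0, 22.0]
tcp_rot: [-0.487, -0.512, 0.514, 0.486]
force: [1.6, -9.0, -0.5]
opening: 0.498
```

Call:
arm_command:
  steps:
    - {"dx": -6,"dy": 0,"dz": 0,"ax": 0,"ay": 0,"az": 0}
    - {"dx": -12,"dy": 0,"dz": 0,"ax": 0,"ay": 0,"az": 0}
    - {"dx": -12,"dy": 0,"dz": 0,"ax": 0,"ay": 0,"az": 0}
    - {"dx": 0,"dy": -35,"dz": 0,"ax": 0,"ay": 0,"az": 0}
    - {"dx": 0,"dy": -45,"dz": 0,"ax": 0,"ay": 0,"az": 0}
    - {"dx": -50,"dy": -20,"dz": 0,"ax": 0,"ay": 0,"az": 0}
    - {"dx": -50,"dy": 0,"dz": 0,"ax": 0,"ay": 0,"az": 0}
    - {"dx": -40,"dy": 0,"dz": 0,"ax": 0,"ay": 0,"az": 0}

```text
time_s: 36.1
tcp_pos: [629.5, -221.3, 122.3]
tcp_rot: [0.486, 0.513, -0.513, -0.486]
force: [1.2, 0.6, -0.0]
opening: 0.496
```

Run:
```python
from h import *
from rig import r
go(r,*b2w(-60,-255.6),22,-CX)
d=r.grab_frame("side");t=r.grab_frame("top");print(carton(t))
for n,f,g in(("top",t,"top0.npz"),):
    z=load(g);df=cv2.absdiff(f["frame"],z["frame"]).max(2)
b=cv2.resize(t["frame"][120:270,115:415],None,fx=2.6,fy=2.0,interpolation=cv2.INTER_CUBIC)
b=cv2.resize(t["frame"][125:255,135:415],None,fx=2.8,fy=2.8,interpolation=cv2.INTER_CUBIC)[:,:784]
a=cv2.resize(d["frame"][110:230,195:375],None,fx=1.9,fy=1.9,interpolation=cv2.INTER_CUBIC)
a=cv2.copyMakeBorder(a,0,0,0,784-a.shape[1],0)
im=np.vstack([b,a]);print(im.shape);cv2.imwrite("pics/p7.png",im[:,:,::-1])
```

```text
t 36.1 tcp [ 629.5 -221.3  122.3] board [ -60.8 -426. ] F [ 1.2  0.6 -0. ] open 0.5
axes x [-0.053  0.999  0.   ] y [ 0.  0. -1.] z [-0.999 -0.053 -0.   ] q6 -1.96
delta tool [170.4 100.3  -0.2]
turn [ 0.    -0.003  0.   ]
(array([-60.2, -76.4]), array([145.8, 112.5]), 89.09, 1081, [[-5.0, -4.0], [-111.0, -3.0], [-113.0, -148.0], [-6.0, -148.0]])
(592, 784, 3)
```

View pics/p7.png

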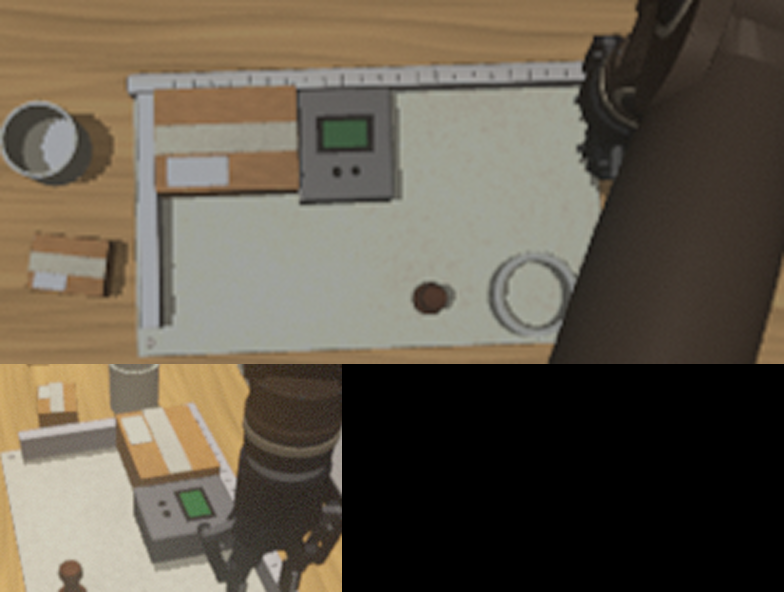

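The carton is in the corner with the gauge face against it at x≈298. The bystanders in view stand where they were, and the arm is clear, so I'll hand in.

```bash
python3 -c "
from rig import r
print(r.hand_in())"
```

```text
the job is handed in; nothing more can be done
None
```

The job is handed in at about 36 s: the carton is home in the corner and the gauge face is touching it, with the robot clear. I pushed the carton square with two half-open fingertips, first toward the fence, then to the end stop. I then pressed it against the fence and once more against the stop before pushing the gauge up to it.

**Contact checks:**
- **Stop:** the fingertips halted at the same place both times, TCP y = 48.9 mm, at 15 N and 10.6 N.
- **Fence:** they stalled there at about 13 N.
- **Gauge:** it stalled at TCP y = −51.0 mm at 5 to 9 N. That is 100 mm behind the stop position, which matches the block's depth.

**Final pictures:** the carton was in the same place before and after the gauge push. The camera put its corners within about 6 mm of home, with skew under 1° (within the detector's own bias). The mug, small carton, stamp and tape roll looked unmoved. The stapler and glue stick were hidden by the arm or out of frame; no move was planned near them.

**What disagreed:**
- **Fingertip height:** the tips sat about 20 mm behind the reported TCP instead of 25 mm ahead. The first push therefore passed above the carton without moving it. I lowered the tool after measuring this with the cameras.
- **Wrist joint:** the last joint came to its 3.14 rad limit on the first approach, with no error reported. I turned the tool half a turn to clear it.

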